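Pack two sealed tubs, then hold the docket clip open over the card

ROBOT

A 7-joint arm with a two-finger parallel gripper is mounted at the origin on the work surface. World frame = base frame: x ahead of the robot, y to its left, z up, the work surface at z = 0. Lengths are in m, angles in rad, forces in N, time in s.
With the tool pointing down it reaches from about 0.4 to 0.875 m from the base axis. Payload 19.3 kg.
Tool frame: the origin (TCP) lies on the centre line of the jaws, within the pads' length; the fingertips stand 11 mm ahead of it and the grasp point (between the pads) lies 8 mm behind it; y points along the fingers, x is the direction in which the jaws open and shut, and the axes are right-handed (so a half turn about y gives the same grasp; the last joint's range is limited). The gripper opens to 85 mm and grips with 20 to 120 N. Pads are 22 mm wide; open, the fingers measure 114 mm over their backs; the gripper's body (76 mm by 85 mm) begins 54 mm behind the grasp point. The pads swing forward as they close: fully open they stand 13 mm farther back than shut.
Start: joints at [1.132, 0.521, -0.036, 1.599, 0.021, 1.021, -0.113], TCP at [0.225, -0.583, 0.21] pointing down, gripper open.
Joint ranges: [-2.91, 2.91], [-0.3, 2.13], [-1.5, 1.42], [0.17, 2.43], [-1.26, 4.41], [0.16, 1.93], [-2.52, 2.52]. Speed limits (rad/s): [1.89, 1.89, 2.39, 2.39, 3.01, 3.01, 3.01].

INTERFACE

Orientations are given as [roll, pitch, yaw] about the fixed x, y, z axes, in that order (R = Rz(yaw) Ry(pitch) Rx(roll)).
In Python, from workcell import monitor, cams, bot gives the robot as it stands.
- The arm moves only by the tool send_rows, never from a script. Its argument "series" is text: rows parted by semicolons, each of 7 numbers parted by spaces: the turn, a rotation vector about the tool's x, y, z in rad, then the shift along the tool's x, y, z in mm, then the opening, from 0 (shut) to 1 (fully open). In form: ax ay az tx ty tz claw; .... A call has 1 to 20 rows; each row is the pose to reach, as a shift and turn from the pose commanded when the call began, along the tool's axes at that moment; what a row does not reach only later rows make up. A row lasts 1/12 s, in which the tool goes at most 41.7 mm and 7.16 degrees, less where a joint would pass 70% of its speed; a pose out of reach is approached as far as the arm can. A call with a gripper value outside its range is refused whole. The fingers move at their own pace and stop on an object; "force" is the grip in N (left out, the last holds). Time passes only in rows, so rows that repeat a pose let the fingers close. It gives the time, the measured TCP pose, the force and the opening at its end, in the units of the state.
- monitor.observe(): the state, without advancing time (a new reading comes with each control period).
- cams.grab_frame(name): name is "side" or "top" or "wrist"; returns the picture (384x512x3 uint8, red, green, blue); there is no depth.
- cams.get_calibration(name): a dict with "mtx" (3x3 intrinsics, pixels), "k1" (the pictures are not rectified: a ray, as slopes to the right and down, at radius r is drawn at 1 + k1 r^2 times it, then the intrinsics apply), "origin" and "attitude" of the camera in the world. Camera axes: x right, y down, z forward; pixel columns grow to the right and rows downward; lengths in m; the calibration is good to about 2 mm. A picture is of the moment at which its call begins: read the wrist's pose just before it. get_calibration takes no time and is no camera call; for the wrist camera it gives the pose at the moment of the call.
- bot.job_done(): hands the job in, once; it reports no verdict.
The state is a dict: "clock": time; "qpos": joint angles; "qd": joint speeds; "joint_efforts": joint torques, N m; "position": TCP position; "tool_rot": TCP orientation; "force": force on the tool from outside, world axes, zero at the start; "moment": the same for the moment, N m; "grip_width": finger opening in m.
Only numpy, scipy, OpenCV 4.12 (cv2) and the standard library are available. Lean on these libraries where they do the work, as an engineer would, in place of code of your own. Each camera call takes 0.05 s, during which the arm holds its last target.

TASK

Take both sealed tubs from the sealer's catch tray and set them down upright on the floor of the steel pan, without dropping them. Then squeeze the blue spring clip open, lift it off its rail and hold it wide open, upright and still over the top edge of the yellow card, with the edge well inside its mouth, one jaw on each side and the clip clear of the card all round, so that I can tuck in a docket: finish like that, still holding the clip squeezed open. Leave everything else where it stands.

Things in the scene. Friction and masses are not known exactly. Their poses are not given: they have to be found in the camera images.
- tub_a: Sealed white rigid tub with a red film top, a box 58 mm (its x) by 86 mm (its y) by 50 mm high, 0.13 to 0.25 kg. Origin: centre of its underside; z up. Starts standing in the sealer's catch tray, long side roughly across the tray, about 0.12 m from the other tub. Grip it across its 58 mm (along its x).
- tub_b: The same tub with a green film top.
- sealer: Fixed tray-sealing machine with an open steel catch tray (270 mm along x, 170 mm along y, floor 3 mm thick, walls 24 mm high over the table). Origin: under the tray's centre, on the table. The white machine (170 mm high, its film roll reaching 235 mm,) stands on the +y side, its face 125 mm from the origin.
- pan: Fixed open steel food pan, 190 mm (x) by 270 mm (y) outside, 3 mm walls and floor, rim 55 mm over the table (a lip reaches 8 mm outwards). Origin: centre of its underside on the table; z up. Both tubs fit side by side along its y, e.g. at y = +65 and -65 mm, with long sides along y.
- rail: Fixed steel strip on a dark foot (70 by 110 by 12 mm): an upright plate 3 mm thick (along its x), 100 mm wide (along its y), top edge 75 mm over the table. Origin: centre of the foot's underside. The clip starts astride its top edge. Rail and card stand may trade places.
- clip: Large blue spring clip, 64 g, 40 mm wide (along its y): two handle plates up, two jaws down, one each side (+x, -x) of a pivot pin. Origin: on the pivot, 80 mm over the table at the start, clip astride the rail, pin resting on its edge; z up to the handles. Shut, the handles spread in a V: outer faces 30 mm apart at the pin, 54 mm at the tops, 44 mm above the pivot.
- clip_grip (a point): Midway between the handles, 28 mm above the pivot: the place to squeeze, closing along the clip's x from above. About 3 N starts to open it, 6 to 11 N opens it fully: then the outer handle faces are parallel, 28 mm apart, 5 to 49 mm above the pivot. Let go, it snaps shut. Squeezed and lifted straight up, it leaves the rail.
- clip_mouth (a point): Point midway between the jaw tips, 48 mm below the clip's pivot (76 mm below clip_grip). The mouth is free up to the pin, whose underside is 43 mm above this point.
- clip_left (a joint): Opening of the clip, turn of each lever in rad: 0 shut (jaws 5 mm apart), 0.28 fully open at the stop (jaw tips about 31 mm apart). Sprung shut.
- card_stand: Fixed yellow stiff card, 2 mm thick (along its x) and 110 mm wide (along its y), standing upright in a wooden foot 60 by 120 by 14 mm. Origin: centre of the foot's underside on the table; z up.
- card_edge (a point): Middle of the card's top edge, 110 mm over the table; axes as the card stand's (x through the card, y along the edge, z up).
- bowl: Bystander to be left alone: white bowl, 110 mm across, 50 mm high. Origin under its centre.
- squeeze_bottle: Bystander to be left alone: yellow bottle, 56 mm across, 170 mm high. Origin under its centre.
- spice_jar: Bystander to be left alone: amber jar, 48 mm across, 90 mm high. Origin under its centre.
- ramekin: Bystander to be left alone: small white cup, 64 mm across, 45 mm high. Origin under its centre.
- spoon: Bystander to be left alone: spoon, 190 mm long, lying between robot and pan. Origin under its middle.
- timer: Bystander to be left alone: white timer box, 50 by 50 by 30 mm, between robot and pan. Origin under its centre.
- mug: Bystander to be left alone: blue mug, 80 mm high, on the wooden board beyond the sealer. Origin under its centre.
Things that resemble listed ones, but are neither listed nor needed, are in the scene too. There is more than one size of the clip; the one meant has the size given above.

How it is judged:
By the outcome, as a careful person would: the job done as asked, in the order asked, and still so for the second after the job is handed in, while the arm keeps its last pose, push and grip.
It also fails if it takes over 61 s, if anything falls off the work surface, if the arm or the gripper's body presses on something with over 40 N, if the wrist force passes 120 N, or if a joint passes its speed limit or range.

## Working session

There is one attempt and no reset: what is moved stays moved. The work goes in short steps, Python scripts to look and compute and a tool call to move; the robot and the scene stay as the last step left them, time stands still between calls to the robot, and variables do not carry over. Pictures are saved under pics/ and viewed, and the job is handed in when it is done.

Besides the shell and the picture viewer there is one more tool, called after "Call:" by a JSON object that holds its "fn" and its "kwargs". send_rows: Moves the arm, as the interface text tells. Its arguments: {"type":"object","properties":{"series":{"type":"string"},"force":{"type":"number"}},"required":["series"]}

```bash
ls; mkdir -p pics
python3 - <<'E'
from workcell import monitor,cams,bot
import cv2
s=monitor.observe();print(s)
for n in ["side","top","wrist"]:
    c=cams.get_calibration(n);print(n,c)
    im=cams.grab_frame(n);cv2.imwrite(f"pics/{n}0.png",im[:,:,::-1])
E
```

```text
pics
{'clock': 0.0, 'qpos': array([ 1.1318305 ,  0.52199812, -0.03635967,  1.59999923,  0.02117907,
        1.02113724, -0.11282315]), 'qd': array([-0.0010327 , -0.00105046,  0.00013031,  0.00024034, -0.00177738,
       -0.00018011, -0.00015637]), 'joint_efforts': array([-1.15916373e-03, -9.27104115e+01,  1.97986543e+00, -3.69935632e+01,
        1.78296299e-02,  8.22744827e-03, -1.74156395e-05]), 'position': array([ 0.22514231, -0.58264059,  0.20933844]), 'tool_rot': array([-1.57084677e+00,  1.15697326e-03, -1.20204676e+00]), 'force': array([0.38567181, 0.03125708, 0.11180384]), 'moment': array([ 0.00871319, -0.004868  , -0.02843551]), 'grip_width': 0.08538721933281072}
side {'mtx': array([[375.20506697,   0.        , 250.79194318],
       [  0.        , 375.20506697, 192.69352159],
       [  0.        ,   0.        ,   1.        ]]), 'k1': -0.005015189409709928, 'origin': array([0.37390944, 0.8271457 , 0.91027825]), 'attitude': array([-2.30830794, -0.00972446, -2.9371138 ])}
top {'mtx': array([[450.06939864,   0.        , 254.39082415],
       [  0.        , 450.06939864, 198.78670754],
       [  0.        ,   0.        ,   1.        ]]), 'k1': 0.048183433187032054, 'origin': array([ 0.32975942, -0.05150776,  1.21690222]), 'attitude': array([-2.943924  , -0.0197455 , -1.55833136])}
wrist {'mtx': array([[346.06491876,   0.        , 253.32150681],
       [  0.        , 346.06491876, 189.43140019],
       [  0.        ,   0.        ,   1.        ]]), 'k1': -0.10527958276351289, 'origin': array([ 0.29556311, -0.55713937,  0.37220777]), 'attitude': array([ 2.84779798e+00,  6.79208049e-04, -1.20138926e+00])}
```

View pics/top0.png

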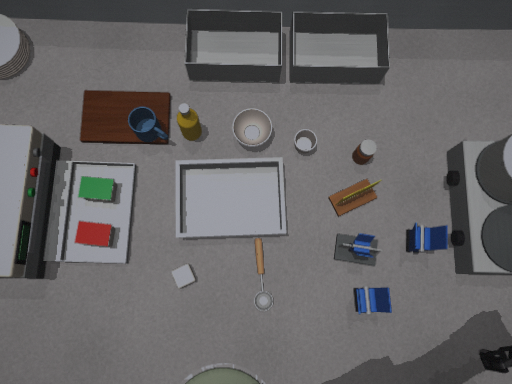

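View pics/side0.png

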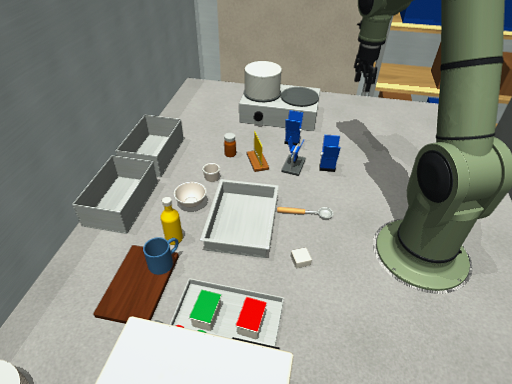

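View pics/wrist0.png

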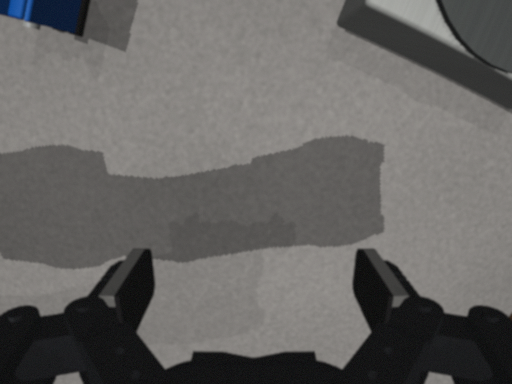

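The top view shows the catch tray with green (97,189) and red (94,234) tubs, the pan at (231,199), the card on its orange foot at (354,197), the rail and small blue clip at (360,247), and larger lookalike clips at (430,238) and (375,300).

```bash
cat > h.py <<'E'
from workcell import monitor,cams,bot
import numpy as np,cv2
from scipy.spatial.transform import Rotation as R
def rays(c,px):
    K=c["mtx"];p=np.atleast_2d(np.array(px,float))
    d=(p-[K[0,2],K[1,2]])/[K[0,0],K[1,1]]
    u=d.copy()
    for _ in range(30): u=d/(1+c["k1"]*(u**2).sum(1,keepdims=True))
    v=np.c_[u,np.ones(len(u))]
    return R.from_euler('xyz',c["attitude"]).apply(v)
def toplane(c,px,z):
    v=rays(c,px);o=c["origin"];t=(z-o[2])/v[:,2]
    return o+v*t[:,None]
def proj(c,P):
    P=np.atleast_2d(P);q=R.from_euler('xyz',c["attitude"]).inv().apply(P-c["origin"])
    u=q[:,:2]/q[:,2:];u=u*(1+c["k1"]*(u**2).sum(1,keepdims=True))
    return u*[c["mtx"][0,0],c["mtx"][1,1]]+[c["mtx"][0,2],c["mtx"][1,2]]
def tri(c1,p1,c2,p2):
    a=rays(c1,p1)[0];b=rays(c2,p2)[0];o1,o2=c1["origin"],c2["origin"]
    s=np.linalg.lstsq(np.c_[a,-b],o2-o1,rcond=None)[0]
    A=o1+s[0]*a;B=o2+s[1]*b
    return (A+B)/2,np.linalg.norm(A-B)
def mask(im,h0,h1,s=90,v=40):
    h=cv2.cvtColor(im,cv2.COLOR_RGB2HSV)
    return ((h[...,0]>=h0)&(h[...,0]<=h1)&(h[...,1]>=s)&(h[...,2]>=v)).astype(np.uint8)
def rects(m,amin=30):
    cs,_=cv2.findContours(m,cv2.RETR_EXTERNAL,cv2.CHAIN_APPROX_NONE)
    return [c[:,0,:] for c in cs if cv2.contourArea(c)>amin]
def wrect(c,cnt,z):
    w=toplane(c,cnt,z)[:,:2].astype(np.float32)
    return cv2.minAreaRect(w*1000)
E
python3 - <<'E'
from h import *
im=cv2.imread("pics/top0.png")[:,:,::-1].copy();c=cams.get_calibration("top")
for n,a,z in [("green",(50,75,150,60),.05),("red",(0,4,180,100),.05),("blue",(105,125,120,40),.1),("orange/yel",(5,30,120,40),.012)]:
    for k in rects(mask(im,*a)):
        print(n,k.mean(0),wrect(c,k,z))
for n,px in dict(pan=[(176,162),(284,159),(286,237),(177,239)]).items(): print(n,toplane(c,px,.055).round(3))
print("tray",toplane(c,[(72,162),(135,163),(128,264),(58,261)],.024).round(3))
cv2.imwrite("pics/z.png",cv2.resize(im[160:330,310:470],None,fx=4.5,fy=3.5*1,interpolation=2)[:,:,::-1])
cv2.imwrite("pics/z.png",cv2.resize(im[165:315,310:460],None,fx=4,fy=4,interpolation=2)[:,:,::-1])
s=cv2.imread("pics/side0.png")
cv2.imwrite("pics/zs.png",cv2.resize(s[80:200,210:360],None,fx=5,fy=5,interpolation=2))
E
```

```text
green [ 91.48920863 187.00719424] ((586.2674560546875, 352.0335998535156), (66.36038970947266, 50.2685661315918), 85.57952117919922)
red [ 92.98019802 233.21782178] ((466.765625, 342.3839416503906), (80.3125991821289, 51.6758918762207), 84.85157012939453)
blue [379.6        299.64705882] ((309.0147705078125, -377.2357482910156), (56.42481231689453, 51.06073760986328), 1.006073236465454)
blue [360.69491525 300.25423729] ((307.13848876953125, -331.5424499511719), (58.34824752807617, 20.50666618347168), 3.5225088596343994)
blue [362.10869565 251.7173913 ] ((424.3712463378906, -337.7333679199219), (53.47976303100586, 18.796342849731445), 81.43709564208984)
blue [363.72916667 239.52083333] ((454.915283203125, -344.80438232421875), (47.7164192199707, 28.11119270324707), 81.42044067382812)
blue [435.20689655 237.81609195] ((463.0401306152344, -521.9481811523438), (57.328590393066406, 60.04656219482422), 1.044984221458435)
blue [414.95454545 236.68181818] ((463.68157958984375, -472.079833984375), (24.786455154418945, 70.10157012939453), 86.4358901977539)
blue [145.36363636 124.04545455] ((745.8250122070312, 212.69561767578125), (32.508243560791016, 66.44161987304688), 42.64889907836914)
orange/yel [355.45454545 195.11363636] ((586.4229736328125, -350.39453125), (57.661766052246094, 139.82879638671875), 26.487607955932617)
orange/yel [361.65957447 154.55319149] ((702.336669921875, -369.9309997558594), (45.41157531738281, 26.56637954711914), 51.08675003051758)
orange/yel [188.98780488 123.93902439] ((779.9880981445312, 114.30940246582031), (89.43255615234375, 57.70684814453125), 17.601451873779297)
orange/yel [126.29206349 114.80952381] ((801.6917724609375, 291.7418518066406), (238.98562622070312, 147.3497772216797), 89.95061492919922)
pan [[ 0.659  0.138  0.055]
 [ 0.673 -0.15   0.055]
 [ 0.463 -0.155  0.055]
 [ 0.454  0.126  0.055]]
tray [[0.662 0.422 0.024]
 [0.663 0.254 0.024]
 [0.391 0.255 0.024]
 [0.397 0.433 0.024]]
```

View pics/z.png

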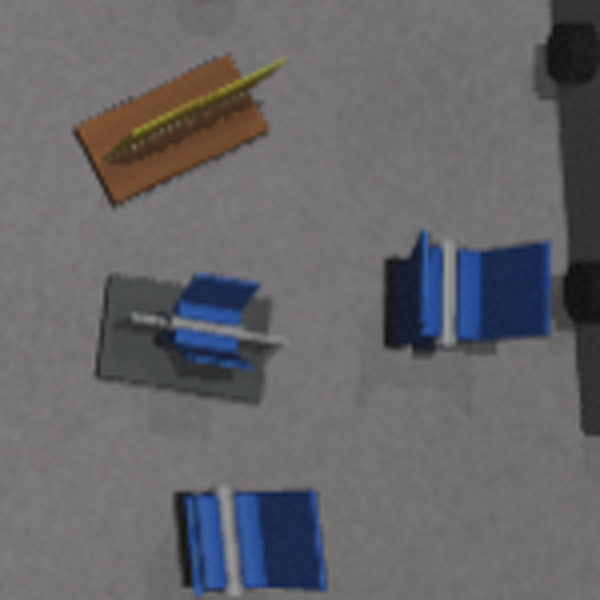

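View pics/zs.png

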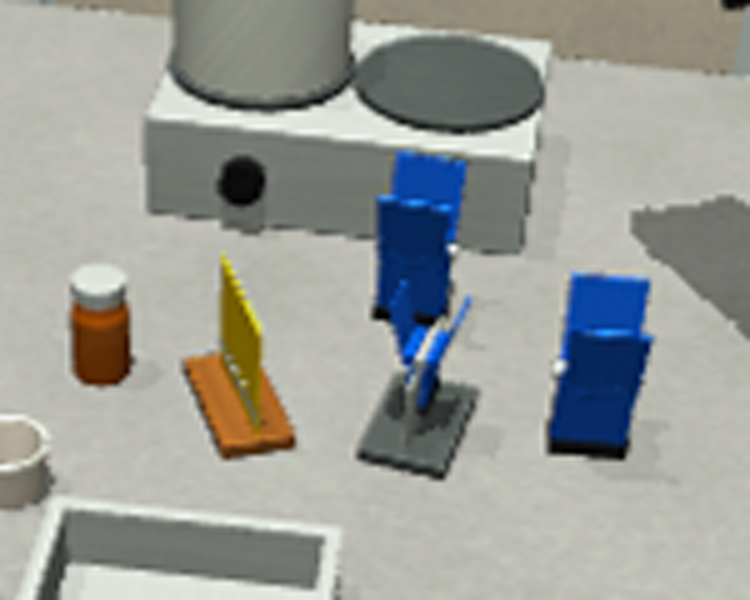

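The masks show the tubs 0.12 m apart, the right-sized clip astride the rail near (0.43,-0.34), and the card near (0.58,-0.35). I'll look from the wrist on the way.

```bash
cat >> h.py <<'E'
def go(pos,yaw,s=None):
    s=s or monitor.observe()
    R0=R.from_euler('xyz',s["tool_rot"]);R1=R.from_euler('xyz',[-np.pi/2,0,yaw])
    rv=(R0.inv()*R1).as_rotvec();t=R0.inv().apply(np.array(pos)-s["position"])*1000
    print("rows for",np.round(pos,3),round(yaw,3),":",rv.round(3),t.round(1),"min rows",np.ceil(max(np.linalg.norm(t)/41.7,np.degrees(np.linalg.norm(rv))/7.16)))
E
python3 - <<'E'
from h import *
go([.45,-.37,.30],-.6)
E
```

```text
rows for [ 0.45 -0.37  0.3 ] -0.6 : [-0.    -0.602 -0.001] [-117.5  -90.5  286.4] min rows 8.0
```

Call:
{"fn": "send_rows", "kwargs": {"series": "0 -0.1 0 -15 -60 40 1; 0 -0.6 0 -117 -90 286 1; 0 -0.6 0 -117 -90 286 1; 0 -0.6 0 -117 -90 286 1; 0 -0.6 0 -117 -90 286 1; 0 -0.6 0 -117 -90 286 1; 0 -0.6 0 -117 -90 286 1; 0 -0.6 0 -117 -90 286 1; 0 -0.6 0 -117 -90 286 1; 0 -0.6 0 -117 -90 286 1; 0 -0.6 0 -117 -90 286 1; 0 -0.6 0 -117 -90 286 1; 0 -0.6 0 -117 -90 286 1"}}

```text
clock: 1.23
position: [0.4489, -0.3717, 0.2996]
tool_rot: [-1.571, 0.001, -0.604]
force: [0.3, -0.3, 0.0]
grip_width: 0.0852
```

Run:
```python
from h import *
import pickle
s=monitor.observe();print(s["position"],s["tool_rot"],s["qpos"],abs(s["qd"]).max(),s["clock"])
c=cams.get_calibration("wrist");im=cams.grab_frame("wrist");cv2.imwrite("pics/w1.png",im[:,:,::-1]);pickle.dump(c,open("w1.pkl","wb"));print(c["origin"],c["attitude"])
```

```text
[ 0.44890863 -0.37171318  0.29961164] [-1.57113975e+00  5.35524578e-04 -6.03902731e-01] [ 0.77631863  0.38234708 -0.25809291  1.59022888  0.1033818   1.18297245
 -0.10704434] 0.0025302359787329775 1.2333
[ 0.49233062 -0.31169741  0.46241587] [ 2.84717200e+00 -3.76802664e-04 -6.03266799e-01]
```

View pics/w1.png

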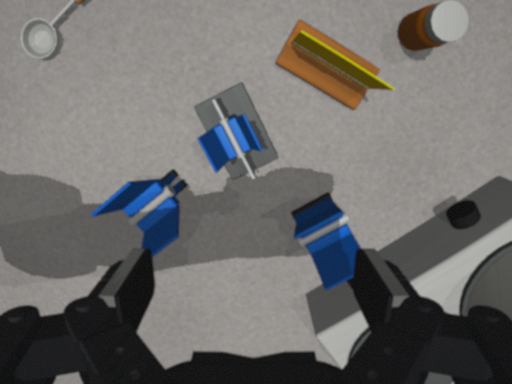

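The picture shows the clip astride the rail at about (232,140), the rail edge from (216,100) to (254,178), and the card edge from (296,32) to (394,89).

Run:
```python
from h import *
im=cv2.imread("pics/w1.png")
a=cv2.resize(im[70:190,180:300],None,fx=5,fy=5,interpolation=2);b=cv2.resize(im[10:120,270:410],None,fx=5,fy=5,interpolation=2)
cv2.imwrite("pics/w1a.png",a);cv2.imwrite("pics/w1b.png",b)
```

```text
(no output)
```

View pics/w1a.png

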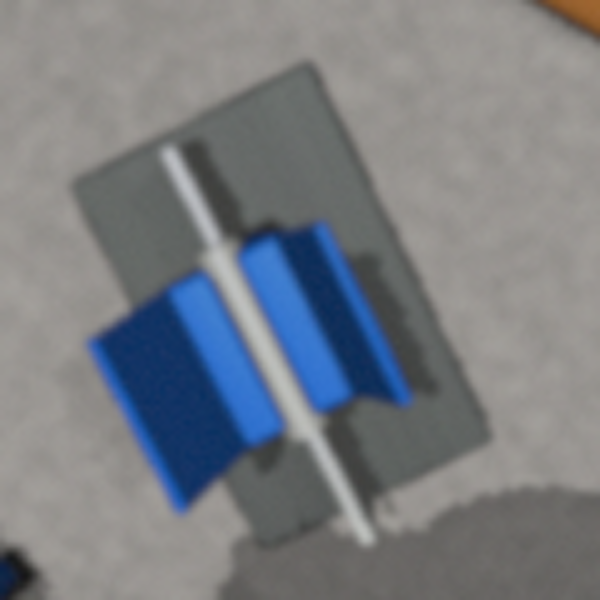

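View pics/w1b.png

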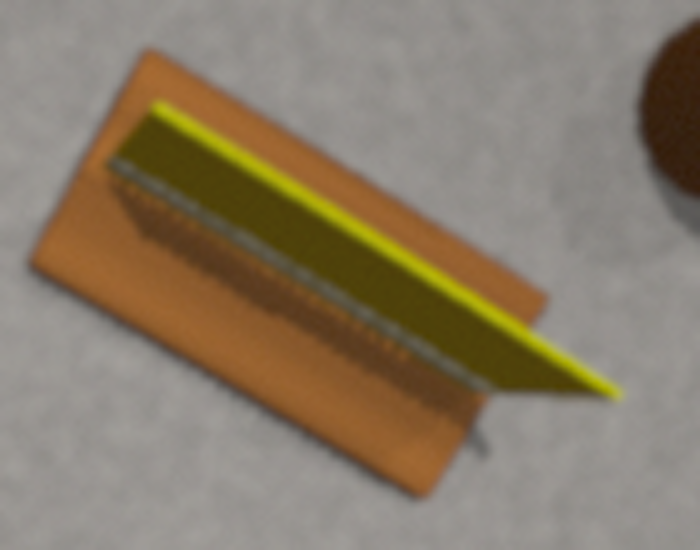

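Run:
```python
from h import *
import pickle
c=pickle.load(open("w1.pkl","rb"))
def P(l,off,z): return toplane(c,(np.array(l)+.5)/5-.5+off,z)
for n,l,o,z in [("rail",[(170,148),(369,543)],(180,70),.075),("pin",[(217,247),(305,433)],(180,70),.082),("hL",[(95,343),(183,512)],(180,70),.124),("hR",[(323,223),(408,402)],(180,70),.124),
 ("card",[(158,104),(619,395)],(270,10),.110),("cfoot",[(150,50),(548,297),(427,495),(32,262)],(270,10),.014),("rfoot",[(312,65),(490,438),(265,545),(75,185)],(180,70),.012)]:
    p=P(l,o,z);d=p[1]-p[0];print(n,p[:,:2].round(4).tolist(),"mean",p.mean(0).round(4),"len",np.linalg.norm(d).round(4),"ang",np.arctan2(d[1],d[0]).round(3))
```

```text
rail [[0.4485, -0.299], [0.4336, -0.3974]] mean [ 0.4411 -0.3482  0.075 ] len 0.0995 ang -1.721
pin [[0.4453, -0.3222], [0.4373, -0.3668]] mean [ 0.4413 -0.3445  0.082 ] len 0.0453 ang -1.747
hL [[0.4198, -0.3224], [0.4138, -0.3599]] mean [ 0.4168 -0.3412  0.124 ] len 0.038 ang -1.729
hR [[0.4699, -0.3289], [0.4638, -0.3671]] mean [ 0.4668 -0.348   0.124 ] len 0.0387 ang -1.731
card [[0.5596, -0.295], [0.6075, -0.3925]] mean [ 0.5835 -0.3437  0.11  ] len 0.1087 ang -1.113
cfoot [[0.5831, -0.2788], [0.6354, -0.3833], [0.5842, -0.4085], [0.5317, -0.3042]] mean [ 0.5836 -0.3437  0.014 ] len 0.1168 ang -1.107
rfoot [[0.4828, -0.3008], [0.4668, -0.4058], [0.4006, -0.3959], [0.4159, -0.2905]] mean [ 0.4415 -0.3482  0.012 ] len 0.1062 ang -1.722
```

Run:
```python
from h import *
go([.55,-.05,.30],0)
```

```text
rows for [ 0.55 -0.05  0.3 ] 0 : [ 0.    -0.604 -0.001] [-99.4  -0.4 322. ] min rows 9.0
```

Call:
{"fn": "send_rows", "kwargs": {"series": "0 -0.6 0 -99 0 322 1; 0 -0.6 0 -99 0 322 1; 0 -0.6 0 -99 0 322 1; 0 -0.6 0 -99 0 322 1; 0 -0.6 0 -99 0 322 1; 0 -0.6 0 -99 0 322 1; 0 -0.6 0 -99 0 322 1; 0 -0.6 0 -99 0 322 1; 0 -0.6 0 -99 0 322 1; 0 -0.6 0 -99 0 322 1; 0 -0.6 0 -99 0 322 1; 0 -0.6 0 -99 0 322 1"}}

```text
clock: 2.28
position: [0.5504, -0.0508, 0.2998]
tool_rot: [-1.571, 0.0, -0.004]
force: [-0.2, -0.4, -0.6]
grip_width: 0.0852
```

Run:
```python
from h import *
import pickle
s=monitor.observe();print(s["position"],s["tool_rot"],s["qpos"],abs(s["qd"]).max(),s["clock"])
c=cams.get_calibration("wrist");im=cams.grab_frame("wrist");cv2.imwrite("pics/w2.png",im[:,:,::-1]);pickle.dump(c,open("w2.pkl","wb"));print(c["origin"],c["attitude"])
go([.53,.25,.30],0)
```

```text
[ 0.55038757 -0.05083755  0.29979345] [-1.57131682e+00  3.04700606e-04 -4.00061025e-03] [ 0.36488159  0.35513944 -0.50697059  1.65752568  0.18437805  1.17700748
 -0.19071083] 0.0077871645286790555 2.2833
[0.55196723 0.02231278 0.46255728] [ 2.84632749e+00 -8.83543738e-04 -3.44331628e-03]
rows for [0.53 0.25 0.3 ] 0 : [ 0.    -0.004 -0.   ] [-2.170e+01 -3.000e-01  3.008e+02] min rows 8.0
```

View pics/w2.png

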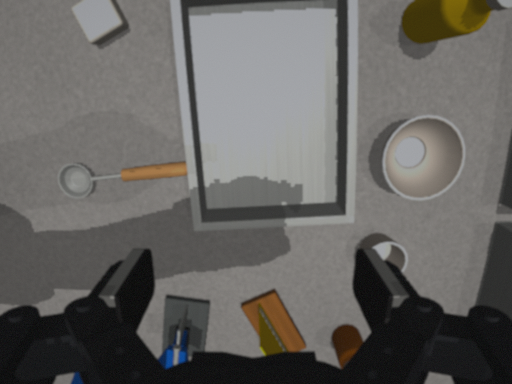

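The pan shows with its lower lip corners at (195,230) and (355,222), its side edges running to the top of the picture, and the spoon on its left.

Call:
{"fn": "send_rows", "kwargs": {"series": "0 0 0 -22 0 301 1; 0 0 0 -22 0 301 1; 0 0 0 -22 0 301 1; 0 0 0 -22 0 301 1; 0 0 0 -22 0 301 1; 0 0 0 -22 0 301 1; 0 0 0 -22 0 301 1; 0 0 0 -22 0 301 1; 0 0 0 -22 0 301 1; 0 0 0 -22 0 301 1; 0 0 0 -22 0 301 1"}}

```text
clock: 3.25
position: [0.5299, 0.25, 0.2998]
tool_rot: [-1.572, -0.0, -0.004]
force: [0.2, 0.0, 0.1]
grip_width: 0.0857
```

Run:
```python
from h import *
import pickle
c=pickle.load(open("w2.pkl","rb"))
p=toplane(c,[(170.5,0),(195,230),(355,222),(357.5,0)],.055);print(p.round(4))
s=monitor.observe();print(s["position"],s["tool_rot"],s["qpos"],abs(s["qd"]).max(),s["clock"])
c=cams.get_calibration("wrist");im=cams.grab_frame("wrist");cv2.imwrite("pics/w3.png",im[:,:,::-1]);pickle.dump(c,open("w3.pkl","wb"))
for n,a in [("green",(50,75,120,50)),("red",(0,6,150,60)),("red2",(174,180,150,60))]:
    for k in rects(mask(im,*a),100):
        print(n,k.mean(0),wrect(c,k,.053),k.min(0),k.max(0))
```

```text
[[ 0.4621  0.1152  0.055 ]
 [ 0.4769 -0.1557  0.055 ]
 [ 0.682  -0.1457  0.055 ]
 [ 0.667   0.1153  0.055 ]]
[0.52987495 0.24996885 0.29981789] [-1.57155675e+00 -6.12572674e-05 -4.23503594e-03] [-0.12336448  0.42856866 -0.59489369  1.56948606  0.25117428  1.22118623
 -0.76708545] 0.010815487336774498 3.25
green [301.73728814  67.11864407] ((587.0436401367188, 342.1824951171875), (82.04280853271484, 54.03424072265625), 85.72919464111328) [276  29] [329 106]
red [197.43644068  70.52118644] ((468.5063781738281, 339.155517578125), (81.80271911621094, 54.15182113647461), 84.2811279296875) [173  33] [223 109]
```

View pics/w3.png

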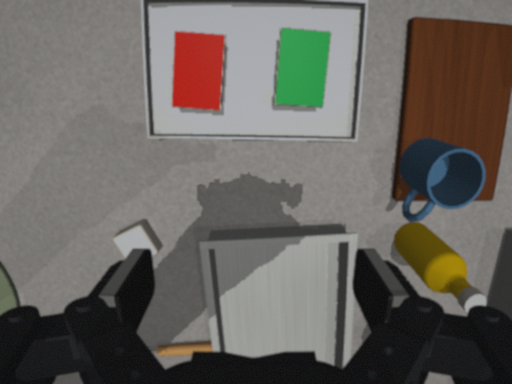

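Tubs: red (0.4685,0.339) yaw -0.09, green (0.587,0.342) yaw -0.075. Film size measures 82×54 mm, plausible. I'll check the pan from this view too.

Run:
```python
from h import *
import pickle
im=cv2.imread("pics/w3.png")
c=pickle.load(open("w3.pkl","rb"))
print(toplane(c,[(202,241),(357,233)],.055).round(4))
print("tray",toplane(c,[(149,138),(357,140),(366,2),(143,0)],.024).round(4))
C=np.array([.572,-.008]);y=.053;M=np.array([[np.cos(y),-np.sin(y)],[np.sin(y),np.cos(y)]])
for n in("w2","w3","top"):
    cc=cams.get_calibration("top") if n=="top" else pickle.load(open(n+".pkl","rb"))
    cor=[np.r_[C+M@np.array(a),.055] for a in [(-.103,-.143),(.103,-.143),(.103,.143),(-.103,.143)]]
    print(n,proj(cc,np.array(cor)).round(1).tolist())
go([.4685,.338,.14],-.09)
go([.4685,.338,.032],-.09)
```

```text
[[0.4647 0.1295 0.055 ]
 [0.6656 0.1395 0.055 ]]
tray [[0.398  0.2591 0.024 ]
 [0.6649 0.2555 0.024 ]
 [0.6658 0.4212 0.024 ]
 [0.4019 0.4243 0.024 ]]
w2 [[194.9, 230.4], [355.4, 221.7], [358.6, -23.6], [169.5, -13.5]]
w3 [[219.9, 401.8], [348.4, 394.9], [358.3, 232.5], [199.6, 241.1]]
top [[286.6, 231.8], [282.4, 155.6], [175.5, 159.1], [176.0, 236.0]]
rows for [0.468 0.338 0.14 ] -0.09 : [0.001 0.085 0.   ] [-61.8 159.8  88. ] min rows 5.0
rows for [0.468 0.338 0.032] -0.09 : [0.001 0.085 0.   ] [-61.9 267.8  88. ] min rows 7.0
```

Run:
```python
from h import *
c=cams.get_calibration("top");sd=cams.get_calibration("side")
P=np.array([[.5596,-.295,.11],[.6075,-.3925,.11],[.4485,-.299,.075],[.4336,-.3974,.075],[.587,.342,.053],[.4685,.339,.053]])
print(proj(c,P).round(1).tolist());print(proj(sd,P).round(1).tolist())
im=cams.grab_frame("top");cv2.imwrite("pics/t1.png",im[:,:,::-1])
for n,a in [("green",(50,75,120,50)),("red",(0,6,150,60))]:
    m=cv2.moments(mask(im,*a));print(n,m["m10"]/m["m00"],m["m01"]/m["m00"])
im=cams.grab_frame("side")
for n,a in [("green",(50,75,120,50)),("red",(0,6,150,60))]:
    m=cv2.moments(mask(im,*a));print(n,m["m10"]/m["m00"],m["m01"]/m["m00"])
```

```text
[[343.6, 197.2], [381.6, 179.3], [343.4, 242.8], [382.5, 249.3], [96.5, 187.3], [93.9, 232.4]]
[[261.2, 146.0], [253.7, 130.3], [290.6, 157.0], [297.6, 142.6], [204.5, 304.2], [250.1, 311.9]]Traceback (most recent call last):
  File "<stdin>", line 7, in <module>
ZeroDivisionError: float division by zero
```

Call:
{"fn": "send_rows", "kwargs": {"series": "0 0.085 0 -62 160 88 1; 0 0.085 0 -62 160 88 1; 0 0.085 0 -62 160 88 1; 0 0.085 0 -62 160 88 1; 0 0.085 0 -62 160 88 1; 0 0.085 0 -62 160 88 1; 0 0.085 0 -62 180 88 1; 0 0.085 0 -62 205 88 1; 0 0.085 0 -62 230 88 1; 0 0.085 0 -62 250 88 1; 0 0.085 0 -62 262 88 1; 0 0.085 0 -62 268 88 1; 0 0.085 0 -62 268 88 1; 0 0.085 0 -62 268 88 1"}}

```text
clock: 4.52
position: [0.4681, 0.3399, 0.0328]
tool_rot: [-1.57, -0.001, -0.088]
force: [0.5, 0.0, 0.3]
grip_width: 0.0858
```

Run:
```python
from h import *
s=monitor.observe();print(s["position"],s["tool_rot"],s["qpos"])
im=cams.grab_frame("wrist");cv2.imwrite("pics/w4.png",im[:,:,::-1])
```

```text
[0.46807621 0.33991473 0.03282201] [-1.57022159e+00 -7.42187255e-04 -8.76179202e-02] [-0.40720524  0.72695812 -0.46376458  1.83242489  0.48296427  0.6951703
 -1.2350046 ]
```

View pics/w4.png

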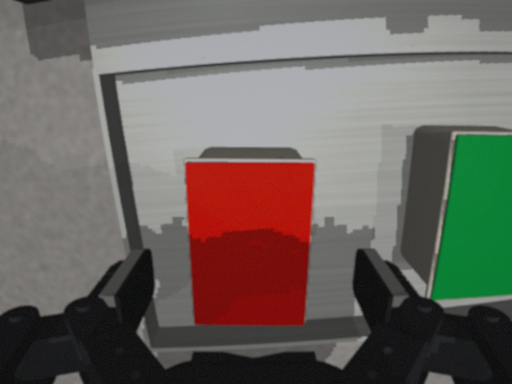

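The red tub is centred between the fingers (columns 187–315, fingers at 153–355). Closing.

Call:
{"fn": "send_rows", "kwargs": {"series": "0 0 0 0 0 0 0.4; 0 0 0 0 0 0 0.4; 0 0 0 0 0 0 0.4; 0 0 0 0 0 0 0.4; 0 0 0 0 0 0 0.4; 0 0 0 0 0 0 0.4; 0 0 0 0 -10 0 0.4; 0 0 0 0 -30 0 0.4; 0 0 0 0 -60 0 0.4; 0 0 0 0 -90 0 0.4; 0 0 0 0 -115 0 0.4; 0 0 0 0 -130 0 0.4; 0 0 0 0 -130 0 0.4; 0 0 0 0 -130 0 0.4", "force": 45}}

```text
clock: 5.73
position: [0.4677, 0.34, 0.1631]
tool_rot: [-1.57, -0.001, -0.087]
force: [-0.0, -0.9, -0.2]
grip_width: 0.0344
```

Run:
```python
from h import *
s=monitor.observe();print(s["position"],s["tool_rot"],s["qpos"],s["grip_width"])
im=cams.grab_frame("wrist");cv2.imwrite("pics/w5.png",im[:,:,::-1])
C=np.array([.570,-.009]);y=.05;M=np.array([[np.cos(y),-np.sin(y)],[np.sin(y),np.cos(y)]])
p=C+M@[0,-.065];print(p)
go([*p,.17],y);go([*p,.033],y)
```

```text
[0.46774451 0.33999418 0.16311425] [-1.56981962e+00 -1.44598628e-03 -8.71820103e-02] [-0.33733662  0.55097477 -0.55868064  1.75370448  0.35244421  0.93639143
 -1.12806645] 0.03442745422886798
[ 0.57324865 -0.07391877]
rows for [ 0.573 -0.074  0.17 ] 0.05 : [ 0.    -0.137  0.   ] [ 141.4   -7.8 -402.8] min rows 11.0
rows for [ 0.573 -0.074  0.033] 0.05 : [ 0.    -0.137  0.   ] [ 141.4  129.2 -402.8] min rows 11.0
```

View pics/w5.png

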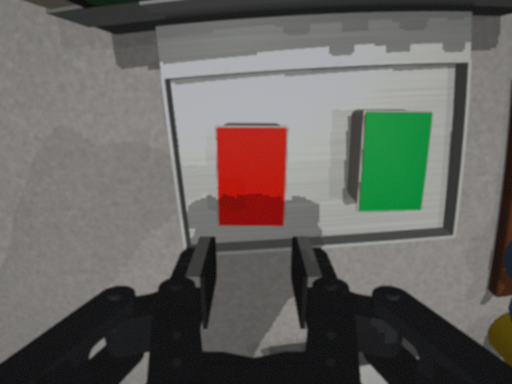

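The gripper closed to 34 mm and the red tub is still in the tray at (252,175), so it was missed. I need to find out why before moving on.

Run:
```python
from h import *
s=monitor.observe();c=cams.get_calibration("wrist");print(s["position"],c["origin"],c["attitude"])
R0=R.from_euler('xyz',s["tool_rot"])
for d in [-.03,-.008,0,.011]:
    for x in (-.0172,.0172):
        print(d,x,proj(c,s["position"]+R0.apply([x,d,0])).round(1))
im=cv2.imread("pics/w5.png")[:,:,::-1].copy()
for n,a in [("green",(50,75,120,50)),("red",(0,6,150,60))]:
    for k in rects(mask(im,*a),100):
        for z in(.053,): print(n,wrect(c,k,z),k.min(0),k.max(0))
t=cams.grab_frame("side");cv2.imwrite("pics/s5.png",t[:,:,::-1])
t=cams.grab_frame("top");cv2.imwrite("pics/t5.png",t[:,:,::-1])
```

```text
[0.46738032 0.33967968 0.16211089] [0.4750177  0.41248739 0.32492627] [ 2.84691907e+00 -1.44851963e-03 -8.64746556e-02]
-0.03 -0.0172 [[209.9 262.4]]
-0.03 0.0172 [[289.7 262.4]]
-0.008 -0.0172 [[215.2 240.5]]
-0.008 0.0172 [[285.2 240.5]]
0 -0.0172 [[216.8 233.8]]
0 0.0172 [[283.8 233.8]]
0.011 -0.0172 [[218.8 225.4]]
0.011 0.0172 [[282.1 225.5]]
green ((585.2918090820312, 342.71875), (80.91565704345703, 54.15937423706055), 86.23591613769531) [360 113] [431 210]
red ((467.24749755859375, 340.136474609375), (81.00969696044922, 54.16370391845703), 84.8617935180664) [217 128] [285 224]
```

View pics/s5.png

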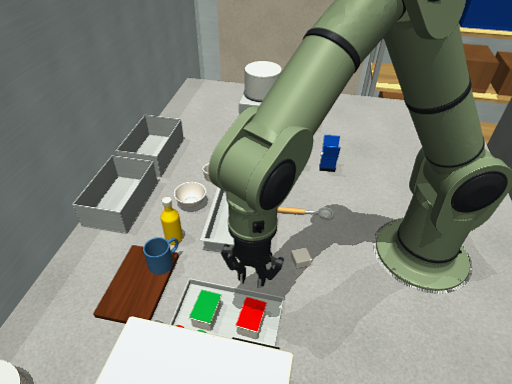

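View pics/t5.png

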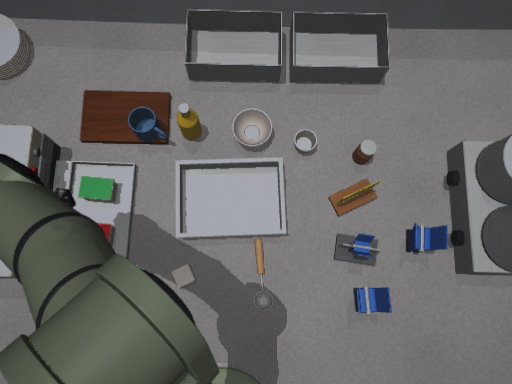

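The tub hasn't moved and the pose was right, so the fingers were probably still closing when I lifted. I'll repeat, open first, close longer, and check the width before lifting.

Call:
{"fn": "send_rows", "kwargs": {"series": "0 0 0 0 0 0 1; 0 0 0 0 0 0 1; 0 0 0 0 0 0 1; 0 0 0 0 0 0 1; 0 0 0 0 0 0 1; 0 0 0 0 0 0 1; 0 0 0 0 0 0 1; 0 0 0 0 0 0 1; 0 0 0 0 0 0 1; 0 0 0 0 0 0 1"}}

```text
clock: 6.72
position: [0.4675, 0.3398, 0.1619]
tool_rot: [-1.571, -0.0, -0.087]
force: [0.3, 0.1, 0.9]
grip_width: 0.0855
```

Call:
{"fn": "send_rows", "kwargs": {"series": "0 0 0 0 40 0 1; 0 0 0 0 75 0 1; 0 0 0 0 100 0 1; 0 0 0 0 120 0 1; 0 0 0 0 130 0 1; 0 0 0 0 131 0 1; 0 0 0 0 131 0 0.4; 0 0 0 0 131 0 0.4; 0 0 0 0 131 0 0.4; 0 0 0 0 131 0 0.4; 0 0 0 0 131 0 0.4; 0 0 0 0 131 0 0.4; 0 0 0 0 131 0 0.4; 0 0 0 0 131 0 0.4", "force": 45}}

```text
clock: 7.88
position: [0.4675, 0.3399, 0.031]
tool_rot: [-1.571, -0.0, -0.087]
force: [-1.0, 0.0, -0.0]
grip_width: 0.0338
```

Run:
```python
from h import *
t=cams.grab_frame("side");cv2.imwrite("pics/s6.png",cv2.resize(t[200:384,130:350],None,fx=3.2,fy=3.2)[:,:,::-1])
t=cams.grab_frame("wrist");cv2.imwrite("pics/w6.png",t[:,:,::-1])
```

```text
(no output)
```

View pics/s6.png

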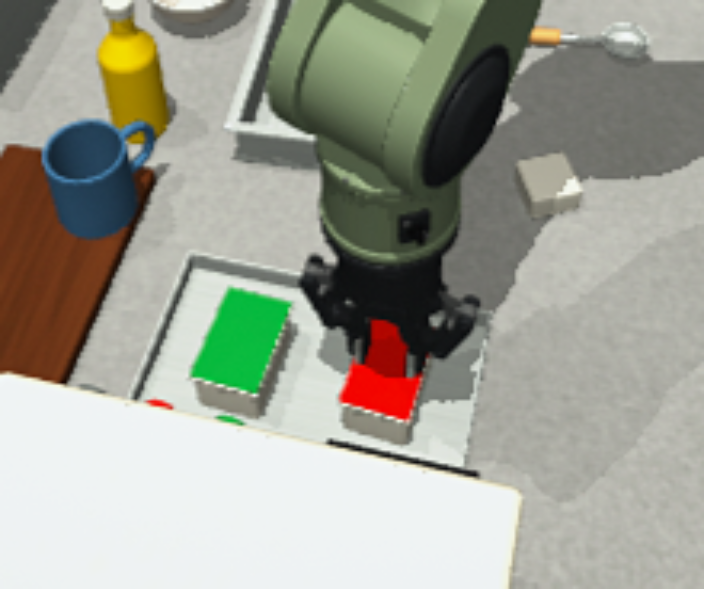

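View pics/w6.png

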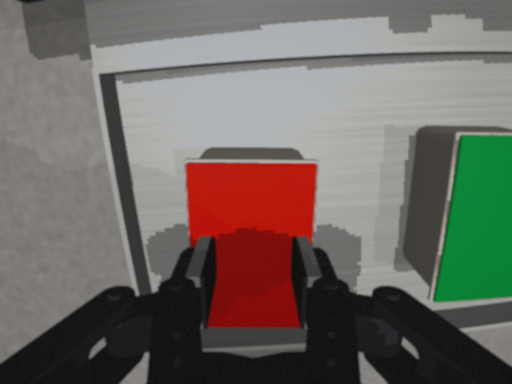

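Run:
```python
from h import *
c=cams.get_calibration("side")
for p in [(241.6,314),(258.75,317.2)]:
    v=rays(c,p)[0];o=c["origin"]
    for y in(.34,.351):
        print(p,y,(o+v*(y-o[1])/v[1]).round(4))
s=monitor.observe();R0=R.from_euler('xyz',s["tool_rot"])
for d in (-.03,-.02,-.01,0,.011): print(d,proj(c,s["position"]+R0.apply([[.017,d,.011],[-.017,d,.011]])).round(1).tolist())
print(s["position"],s["force"],s["qpos"])
```

```text
(241.6, 314) 0.34 [0.4902 0.34   0.0366]
(241.6, 314) 0.351 [0.4876 0.351  0.0563]
(258.75, 317.2) 0.34 [0.4456 0.34   0.0373]
(258.75, 317.2) 0.351 [0.444 0.351 0.057]
-0.03 [[242.6, 312.6], [255.7, 316.3]]
-0.02 [[242.6, 314.7], [255.7, 318.4]]
-0.01 [[242.7, 316.8], [255.6, 320.4]]
0 [[242.7, 318.8], [255.5, 322.4]]
0.011 [[242.7, 321.0], [255.4, 324.6]]
[0.46744873 0.33987977 0.03093039] [ 0.14921179 -0.71966217  0.1874034 ] [-0.40699802  0.7300611  -0.46487366  1.8334811   0.48683907  0.69319838
 -1.23835281]
```

Run:
```python
from h import *
t=cv2.imread("pics/s6.png")
cv2.imwrite("pics/s6z.png",cv2.resize(t[230:460,300:500],None,fx=2.6,fy=2.6,interpolation=2))
```

```text
(no output)
```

View pics/s6z.png

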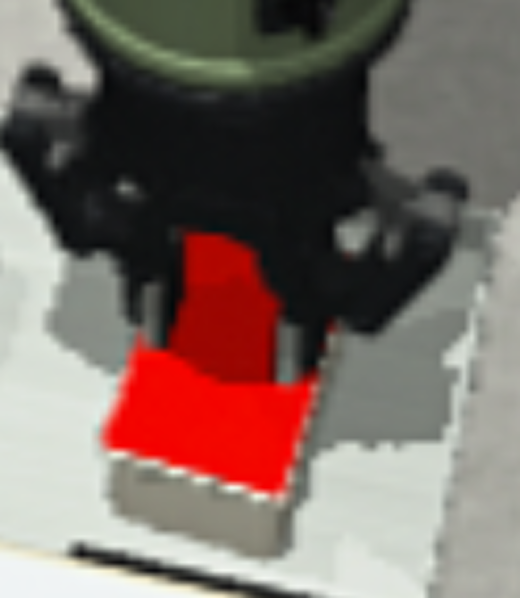

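Both views show the fingers closed above the film, though the reported TCP z of 0.031 would put the tips well below the tub's top. I'll touch down gently to measure the real tip height.

Call:
{"fn": "send_rows", "kwargs": {"series": "0 0 0 0 1 0 0.4; 0 0 0 0 2 0 0.4; 0 0 0 0 3 0 0.4; 0 0 0 0 3 0 0.4"}}

```text
clock: 8.32
position: [0.4677, 0.3399, 0.0306]
tool_rot: [-1.571, -0.002, -0.087]
force: [-13.4, -13.0, 58.6]
grip_width: 0.0345
```

Call:
{"fn": "send_rows", "kwargs": {"series": "0 0 0 0 -10 0 0.4; 0 0 0 0 -40 0 0.4; 0 0 0 0 -70 0 0.4; 0 0 0 0 -70 0 0.4; 0 0 0 0 -70 0 0.4"}}

```text
clock: 8.73
position: [0.4682, 0.3403, 0.0993]
tool_rot: [-1.569, -0.002, -0.087]
force: [-0.3, -0.4, -0.4]
grip_width: 0.0341
```

Run:
```python
from h import *
s=monitor.observe();print(s)
t=cams.grab_frame("wrist");cv2.imwrite("pics/w7.png",t[:,:,::-1])
t=cams.grab_frame("side");cv2.imwrite("pics/s7.png",cv2.resize(t[220:350,180:320],None,fx=5,fy=4.5,interpolation=2)[:,:,::-1])
c=cams.get_calibration("wrist");
for k in rects(mask(cv2.imread("pics/w7.png")[:,:,::-1].copy(),0,6,150,60),100): print(wrect(c,k,.053))
```

```text
{'clock': 8.7333, 'qpos': array([-0.36644841,  0.63304076, -0.52100536,  1.80161382,  0.4173025 ,
        0.81535493, -1.18143082]), 'qd': array([-0.00752086,  0.03884895,  0.01886951,  0.02399052,  0.00962769,
       -0.01543784, -0.0067291 ]), 'joint_efforts': array([  0.17105964, -96.14440441, -10.7428363 , -30.82086682,
        -0.29919636,   0.45891412,   0.25870725]), 'position': array([0.4681802 , 0.34029848, 0.09932962]), 'tool_rot': array([-1.56918104, -0.00209085, -0.08733226]), 'force': array([-0.26558217, -0.35361057, -0.36501247]), 'moment': array([ 0.05057826,  0.04037176, -0.00287741]), 'grip_width': 0.03407013313014487}
((467.1420593261719, 339.9307556152344), (80.7570571899414, 54.730072021484375), 85.01686096191406)
```

View pics/w7.png

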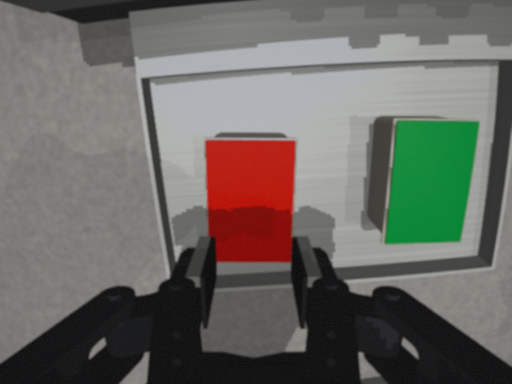

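View pics/s7.png

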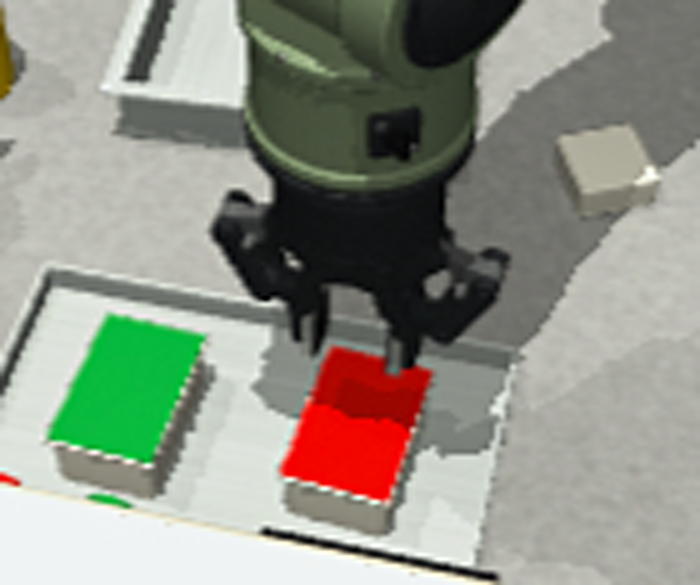

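Contact came at TCP z ≈ 0.031, with the fingertips on the film at 0.053. So the real tips are about 22 mm *behind* the reported TCP at this opening, not 11 mm ahead. The wrist picture agrees: the finger spacing fits about -25 mm. I'll use the measured value, reopen, and go down to about TCP z = -0.010.

Call:
{"fn": "send_rows", "kwargs": {"series": "0 0 0 0 0 0 1; 0 0 0 0 0 0 1; 0 0 0 0 0 0 1; 0 0 0 0 0 0 1; 0 0 0 0 0 0 1; 0 0 0 0 0 0 1; 0 0 0 0 0 0 1; 0 0 0 0 20 3 1; 0 0 0 0 40 3 1; 0 0 0 0 60 3 1; 0 0 0 0 70 3 1; 0 0 0 0 80 3 1; 0 0 0 0 85 3 1; 0 0 0 0 90 3 1; 0 0 0 0 90 3 1"}}

```text
clock: 10.08
position: [0.4677, 0.3428, 0.0076]
tool_rot: [-1.571, 0.0, -0.087]
force: [-0.3, 0.2, 0.5]
grip_width: 0.0849
```

Run:
```python
from h import *
s=monitor.observe();print(s["position"],s["force"])
t=cams.grab_frame("side");cv2.imwrite("pics/s8.png",cv2.resize(t[220:350,180:320],None,fx=5,fy=4.5,interpolation=2)[:,:,::-1])
```

```text
[0.46770277 0.34283853 0.00761498] [-0.28998793  0.18577988  0.4546929 ]
```

View pics/s8.png

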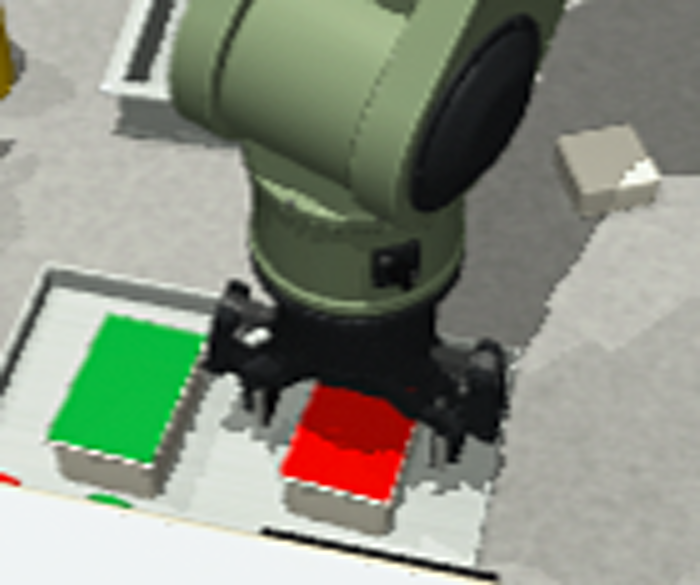

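Call:
{"fn": "send_rows", "kwargs": {"series": "0 0 0 0 4 0 1; 0 0 0 0 8 0 1; 0 0 0 0 12 0 1; 0 0 0 0 15 0 1; 0 0 0 0 15 0 1; 0 0 0 0 15 0 0.5; 0 0 0 0 15 0 0.5; 0 0 0 0 15 0 0.5; 0 0 0 0 15 0 0.5; 0 0 0 0 15 0 0.5; 0 0 0 0 15 0 0.5; 0 0 0 0 15 0 0.5; 0 0 0 0 15 0 0.5", "force": 45}}

```text
clock: 11.22
position: [0.4677, 0.343, -0.0068]
tool_rot: [-1.571, -0.0, -0.087]
force: [-0.8, -1.5, 6.0]
grip_width: 0.0572
```

Gripped at 57.2 mm. Lifting.

Call:
{"fn": "send_rows", "kwargs": {"series": "0 0 0 0 -10 0 0.5; 0 0 0 0 -35 0 0.5; 0 0 0 0 -70 0 0.5; 0 0 0 0 -105 0 0.5; 0 0 0 0 -130 0 0.5; 0 0 0 0 -140 0 0.5; 0 0 0 0 -140 0 0.5"}}

```text
clock: 11.8
position: [0.4687, 0.3435, 0.1355]
tool_rot: [-1.568, -0.003, -0.087]
force: [1.2, 0.4, -1.2]
grip_width: 0.057
```

Run:
```python
from h import *
s=monitor.observe();print(s["position"],s["tool_rot"],s["force"],s["grip_width"])
im=cams.grab_frame("wrist");cv2.imwrite("pics/w9.png",im[:,:,::-1])
C=np.array([.570,-.009]);y=.05;M=np.array([[np.cos(y),-np.sin(y)],[np.sin(y),np.cos(y)]])
p=C+M@[0,-.063];print(p)
go([*p,.13],y);go([*p,-.004],y)
```

```text
[0.46867082 0.34347604 0.13552455] [-1.56837782 -0.00303632 -0.08739896] [ 1.22493078  0.37169262 -1.18708299] 0.056973176127681005
[ 0.57314869 -0.07192127]
rows for [ 0.573 -0.072  0.13 ] 0.05 : [-0.001 -0.137  0.001] [ 140.9    3.4 -404. ] min rows 11.0
rows for [ 0.573 -0.072 -0.004] 0.05 : [-0.001 -0.137  0.001] [ 140.7  137.4 -404.1] min rows 11.0
```

View pics/w9.png

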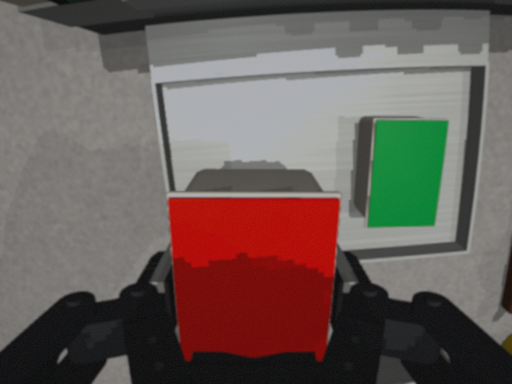

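The red tub is held. Carrying it to the pan.

Call:
{"fn": "send_rows", "kwargs": {"series": "0 -0.03 0 25 3 -35 0.5; 0 -0.06 0 50 3 -72 0.5; 0 -0.09 0 75 3 -110 0.5; 0 -0.12 0 100 3 -150 0.5; 0 -0.137 0 120 3 -190 0.5; 0 -0.137 0 141 3 -230 0.5; 0 -0.137 0 141 3 -270 0.5; 0 -0.137 0 141 3 -310 0.5; 0 -0.137 0 141 3 -345 0.5; 0 -0.137 0 141 3 -375 0.5; 0 -0.137 0 141 3 -395 0.5; 0 -0.137 0 141 3 -404 0.5; 0 -0.137 0 141 20 -404 0.5; 0 -0.137 0 141 50 -404 0.5; 0 -0.137 0 141 70 -404 0.5; 0 -0.137 0 141 70 -404 0.5"}}

```text
clock: 13.18
position: [0.5702, -0.0708, 0.0582]
tool_rot: [-1.569, 0.007, 0.051]
force: [-0.7, 0.6, -1.3]
grip_width: 0.0575
```

Run:
```python
from h import *
s=monitor.observe();print(s["position"],s["tool_rot"],s["force"],s["grip_width"])
im=cams.grab_frame("wrist");cv2.imwrite("pics/w10.png",im[:,:,::-1])
im=cams.grab_frame("top");cv2.imwrite("pics/t10.png",cv2.resize(im[100:300,120:340],None,fx=3,fy=3)[:,:,::-1])
go([.573,-.072,-.0068],.05)
```

```text
[ 0.57019689 -0.07075116  0.05818663] [-1.56908725  0.00683049  0.05129493] [-0.66836455  0.61668528 -1.26136893] 0.057539957192857864
rows for [ 0.573 -0.072 -0.007] 0.05 : [-0.001  0.001 -0.002] [ 0.7 68.9 -1.3] min rows 2.0
```

View pics/w10.png

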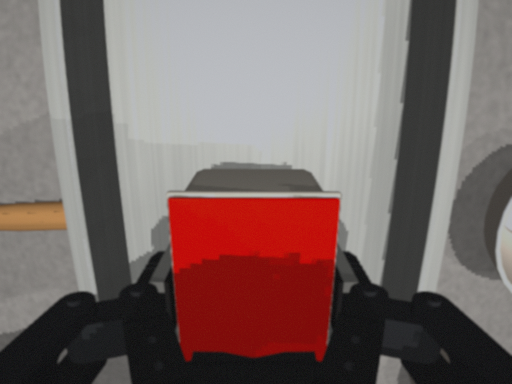

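View pics/t10.png

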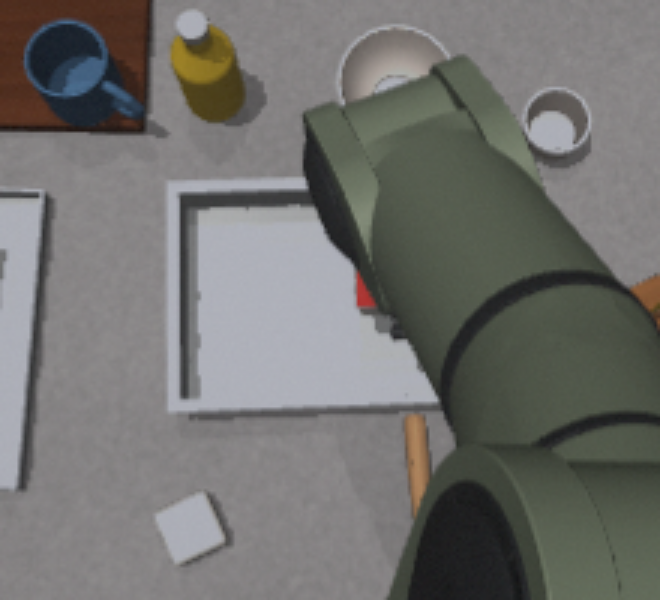

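The tub (170–338) is centred between the pan walls (about 90 and 425). Lowering.

Call:
{"fn": "send_rows", "kwargs": {"series": "0 0 0 0 20 0 0.5; 0 0 0 0 40 0 0.5; 0 0 0 0 52 0 0.5; 0 0 0 0 58 0 0.5; 0 0 0 0 61 0 0.5; 0 0 0 0 63 0 0.5; 0 0 0 0 64 0 0.5; 0 0 0 0 64 0 0.5"}}

```text
clock: 13.95
position: [0.5734, -0.0719, -0.0005]
tool_rot: [-1.571, -0.001, 0.05]
force: [-0.2, -1.0, -2.0]
grip_width: 0.0576
```

Call:
{"fn": "send_rows", "kwargs": {"series": "0 0 0 0 2 0 0.5; 0 0 0 0 4 0 0.5; 0 0 0 0 5 0 0.5; 0 0 0 0 6 0 0.5; 0 0 0 0 6 0 0.5"}}

```text
clock: 14.37
position: [0.5731, -0.0719, -0.0068]
tool_rot: [-1.571, -0.0, 0.05]
force: [-2.9, -0.5, 7.0]
grip_width: 0.0574
```

Contact with the pan floor at the expected height (+7 N, TCP z -0.0068). Releasing and rising.

Call:
{"fn": "send_rows", "kwargs": {"series": "0 0 0 0 -1 0 0.8; 0 0 0 0 -1 0 1; 0 0 0 0 -1 0 1; 0 0 0 0 -1 0 1; 0 0 0 0 -1 0 1; 0 0 0 0 -1 0 1; 0 0 0 0 -10 0 1; 0 0 0 0 -40 0 1; 0 0 0 0 -80 0 1; 0 0 0 0 -110 0 1; 0 0 0 0 -130 0 1; 0 0 0 0 -130 0 1"}}

```text
clock: 15.37
position: [0.5751, -0.0719, 0.1278]
tool_rot: [-1.572, -0.006, 0.05]
force: [0.6, 0.0, -0.3]
grip_width: 0.0855
```

Run:
```python
from h import *
s=monitor.observe();print(s["position"],s["tool_rot"],s["force"],s["grip_width"])
c=cams.get_calibration("wrist")
im=cams.grab_frame("wrist");cv2.imwrite("pics/w11.png",im[:,:,::-1])
for k in rects(mask(im,0,6,150,60),100): print(wrect(c,k,.053))
go([.586,.342,.135],-.075)
```

```text
[ 0.57505368 -0.07188444  0.12776368] [-1.57184941 -0.00597908  0.04978912] [ 0.63672034  0.04677326 -0.3146903 ] 0.08550795375641586
((574.4932250976562, -74.7110824584961), (54.236122131347656, 82.51029968261719), 2.7087619304656982)
rows for [0.586 0.342 0.135] -0.075 : [0.001 0.125 0.004] [ 32.4  -9.7 412.9] min rows 10.0
```

View pics/w11.png

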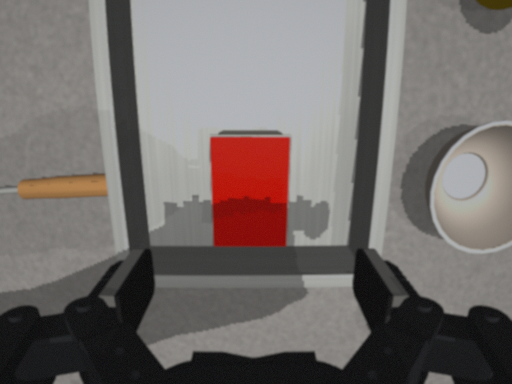

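Red stands upright on the pan floor at (0.574,-0.075). Next is green.

Call:
{"fn": "send_rows", "kwargs": {"series": "0 0.03 0 5 -10 30 1; 0 0.06 0 10 -10 70 1; 0 0.09 0 15 -10 110 1; 0 0.125 0 20 -10 150 1; 0 0.125 0 25 -10 190 1; 0 0.125 0 32 -10 230 1; 0 0.125 0 32 -10 270 1; 0 0.125 0 32 -10 310 1; 0 0.125 0 32 -10 350 1; 0 0.125 0 32 -10 385 1; 0 0.125 0 32 -10 405 1; 0 0.125 0 32 -10 414 1; 0 0.125 0 32 -10 414 1; 0 0.125 0 32 -10 414 1"}}

```text
clock: 16.58
position: [0.5843, 0.3422, 0.1322]
tool_rot: [-1.572, 0.001, -0.075]
force: [0.8, -0.8, 0.8]
grip_width: 0.0856
```

Run:
```python
from h import *
s=monitor.observe();print(s["position"],s["tool_rot"],s["force"],s["grip_width"])
c=cams.get_calibration("wrist")
im=cams.grab_frame("wrist");cv2.imwrite("pics/w12.png",im[:,:,::-1])
for k in rects(mask(im,50,75,120,50),100): r=wrect(c,k,.053);print(r)
go([.586,.344,-.007],-.075)
```

```text
[0.58425651 0.34215661 0.13216227] [-1.57205420e+00  6.61875177e-04 -7.51455685e-02] [ 0.75479213 -0.76188269  0.82157715] 0.08559933001312504
((587.5548095703125, 342.6431579589844), (81.63130187988281, 54.34048843383789), 85.76551055908203)
rows for [ 0.586  0.344 -0.007] -0.075 : [ 0.001 -0.001 -0.   ] [  1.1 139.4   3. ] min rows 4.0
```

Call:
{"fn": "send_rows", "kwargs": {"series": "0 0 0 2 30 3 1; 0 0 0 2 60 3 1; 0 0 0 2 90 3 1; 0 0 0 2 110 3 1; 0 0 0 2 122 3 1; 0 0 0 2 130 3 1; 0 0 0 2 135 3 1; 0 0 0 2 139 3 1; 0 0 0 2 139 3 1; 0 0 0 2 139 3 0.5; 0 0 0 2 139 3 0.5; 0 0 0 2 139 3 0.5; 0 0 0 2 139 3 0.5; 0 0 0 2 139 3 0.5; 0 0 0 2 139 3 0.5; 0 0 0 2 139 3 0.5; 0 0 0 2 139 3 0.5", "force": 45}}

```text
clock: 18.05
position: [0.587, 0.3463, -0.0051]
tool_rot: [-1.57, -0.001, -0.075]
force: [-1.6, -1.2, 7.4]
grip_width: 0.0576
```

Call:
{"fn": "send_rows", "kwargs": {"series": "0 0 0 0 -10 0 0.5; 0 0 0 0 -35 0 0.5; 0 0 0 0 -70 0 0.5; 0 0 0 0 -105 0 0.5; 0 0 0 0 -130 0 0.5; 0 0 0 0 -138 0 0.5; 0 0 0 0 -138 0 0.5; 0 0 0 0 -138 0 0.5"}}

```text
clock: 18.72
position: [0.5864, 0.3457, 0.1316]
tool_rot: [-1.571, 0.0, -0.075]
force: [0.2, 0.5, -3.7]
grip_width: 0.0575
```

Run:
```python
from h import *
s=monitor.observe();print(s["position"],s["tool_rot"],s["force"],s["grip_width"])
im=cams.grab_frame("wrist");cv2.imwrite("pics/w13.png",im[:,:,::-1])
C=np.array([.5705,-.009]);y=.05;M=np.array([[np.cos(y),-np.sin(y)],[np.sin(y),np.cos(y)]])
p=C+M@[0,.071];print(p)
go([*p,.13],y);go([*p,.0],y)
```

```text
[0.58637362 0.34572799 0.13159043] [-1.57118821e+00  4.70546611e-05 -7.50386973e-02] [ 0.21789215  0.51656209 -3.69530276] 0.057463583692131635
[0.56695148 0.06191127]
rows for [0.567 0.062 0.13 ] 0.05 : [ 0.001 -0.125 -0.001] [   2.3    1.  -284.2] min rows 7.0
rows for [0.567 0.062 0.   ] 0.05 : [ 0.001 -0.125 -0.001] [   2.4  131.  -284. ] min rows 8.0
```

View pics/w13.png

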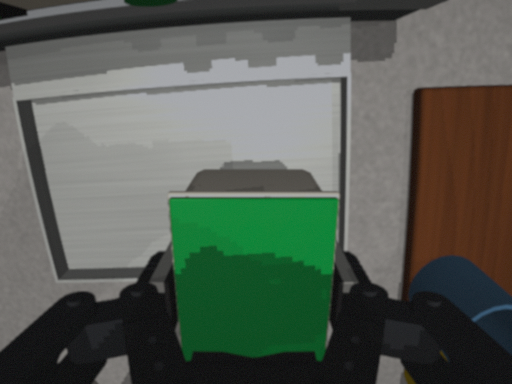

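Green is held. Carrying it to the pan's +y half.

Call:
{"fn": "send_rows", "kwargs": {"series": "0 -0.04 0 0 0 -25 0.5; 0 -0.08 0 1 0 -60 0.5; 0 -0.125 0 2 0 -100 0.5; 0 -0.125 0 2 0 -140 0.5; 0 -0.125 0 2 0 -180 0.5; 0 -0.125 0 2 0 -220 0.5; 0 -0.125 0 2 0 -255 0.5; 0 -0.125 0 2 0 -275 0.5; 0 -0.125 0 2 0 -284 0.5; 0 -0.125 0 2 0 -284 0.5; 0 -0.125 0 2 25 -284 0.5; 0 -0.125 0 2 55 -284 0.5; 0 -0.125 0 2 80 -284 0.5; 0 -0.125 0 2 100 -284 0.5; 0 -0.125 0 2 115 -284 0.5; 0 -0.125 0 2 122 -284 0.5; 0 -0.125 0 2 122 -284 0.5; 0 -0.125 0 2 122 -284 0.5"}}

```text
clock: 20.27
position: [0.5672, 0.0638, 0.0099]
tool_rot: [-1.57, 0.0, 0.051]
force: [0.5, -0.6, -1.3]
grip_width: 0.0575
```

Run:
```python
from h import *
s=monitor.observe();print(s["position"],s["tool_rot"],s["force"],s["grip_width"])
im=cams.grab_frame("wrist");cv2.imwrite("pics/w14.png",im[:,:,::-1])
```

```text
[0.5671658  0.06379027 0.00990616] [-1.57026687e+00  4.65273591e-04  5.10738470e-02] [ 0.47382887 -0.56230829 -1.30477803] 0.057537243242580825
```

View pics/w14.png

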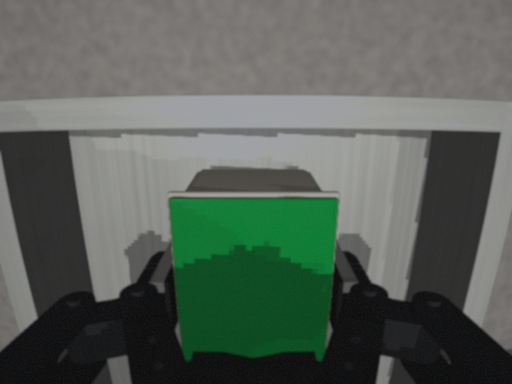

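The green tub is inside the pan and clear of all its walls. Lowering the last 15 mm.

Call:
{"fn": "send_rows", "kwargs": {"series": "0 0 0 0 4 0 0.5; 0 0 0 0 8 0 0.5; 0 0 0 0 11 0 0.5; 0 0 0 0 13 0 0.5; 0 0 0 0 14.5 0 0.5; 0 0 0 0 15 0 0.5; 0 0 0 0 15 0 0.5"}}

```text
clock: 20.9
position: [0.5673, 0.0627, -0.005]
tool_rot: [-1.571, -0.0, 0.05]
force: [0.4, -0.7, -1.5]
grip_width: 0.0577
```

Call:
{"fn": "send_rows", "kwargs": {"series": "0 0 0 0 0.7 0 0.5; 0 0 0 0 1.4 0 0.5; 0 0 0 0 1.8 0 0.5; 0 0 0 0 1.8 0 0.5"}}

```text
clock: 21.23
position: [0.5673, 0.0627, -0.0052]
tool_rot: [-1.572, -0.001, 0.05]
force: [-13.5, -2.5, 36.9]
grip_width: 0.0576
```

Touching the floor now (37 N through the tub). Backing off 1.5 mm, then releasing.

Call:
{"fn": "send_rows", "kwargs": {"series": "0 0 0 0 -1.5 0 0.5; 0 0 0 0 -1.5 0 0.8; 0 0 0 0 -1.5 0 1; 0 0 0 0 -1.5 0 1; 0 0 0 0 -1.5 0 1; 0 0 0 0 -1.5 0 1; 0 0 0 0 -1.5 0 1; 0 0 0 0 -10 0 1; 0 0 0 0 -40 0 1; 0 0 0 0 -80 0 1; 0 0 0 0 -120 0 1; 0 0 0 0 -150 0 1; 0 0 0 0 -160 0 1; 0 0 0 0 -160 0 1"}}

```text
clock: 22.4
position: [0.5686, 0.0629, 0.1563]
tool_rot: [-1.571, -0.005, 0.05]
force: [0.2, 0.2, -0.4]
grip_width: 0.0853
```

Run:
```python
from h import *
s=monitor.observe();print(s["position"],s["tool_rot"],s["force"],s["grip_width"],s["qpos"])
c=cams.get_calibration("wrist")
im=cams.grab_frame("wrist");cv2.imwrite("pics/w15.png",im[:,:,::-1])
for k in rects(mask(im,50,75,120,50),100): r=wrect(c,k,.053);print(r)
im=cams.grab_frame("side");cv2.imwrite("pics/s15.png",im[:,:,::-1])
go([.4415,-.3446,.20],-.15)
go([.38,-.38,.25],-.15)
```

```text
[0.56855295 0.06285381 0.15634133] [-1.57077215 -0.00457904  0.04966548] [ 0.16397306  0.19124403 -0.43401523] 0.08526550180717732 [ 0.20478969  0.55564362 -0.59106144  1.77750441  0.38009829  0.9194575
 -0.49998807]
((568.8840942382812, 59.538665771484375), (54.02253341674805, 81.6863784790039), 2.8191611766815186)
rows for [ 0.442 -0.345  0.2  ] -0.15 : [0.  0.2 0. ] [-145.7  -46.9 -400.3] min rows 11.0
rows for [ 0.38 -0.38  0.25] -0.15 : [0.  0.2 0. ] [-208.8  -96.9 -432.6] min rows 12.0
```

View pics/w15.png

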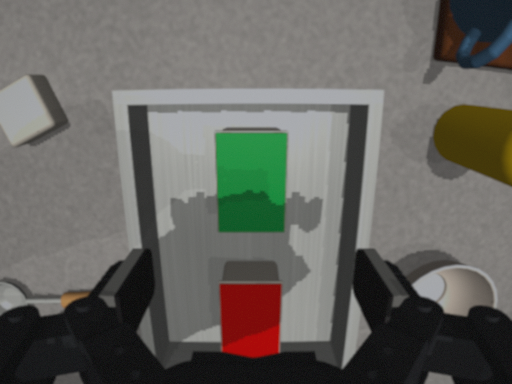

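View pics/s15.png

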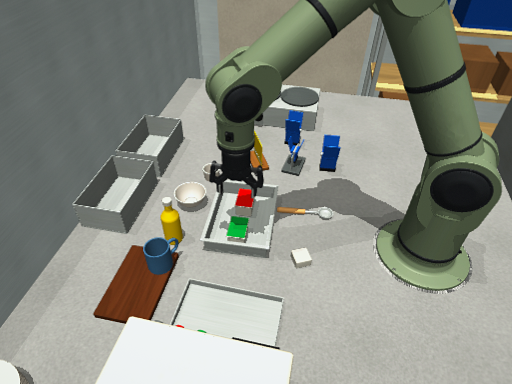

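Both tubs stand upright in the pan: red (0.574,-0.075), green (0.569,0.060). Now over to the clip.

Call:
{"fn": "send_rows", "kwargs": {"series": "0 0.05 0 -10 -20 -30 1; 0 0.1 0 -25 -40 -70 1; 0 0.15 0 -40 -47 -110 1; 0 0.2 0 -55 -47 -150 1; 0 0.2 0 -70 -47 -190 1; 0 0.2 0 -85 -47 -230 1; 0 0.2 0 -100 -47 -270 1; 0 0.2 0 -115 -47 -310 1; 0 0.2 0 -130 -47 -350 1; 0 0.2 0 -140 -47 -380 1; 0 0.2 0 -146 -47 -395 1; 0 0.2 0 -146 -47 -400 1; 0 0.2 0 -146 -47 -400 1; 0 0.2 0 -146 -47 -400 1"}}

```text
clock: 23.67
position: [0.4416, -0.3428, 0.1991]
tool_rot: [-1.569, 0.001, -0.149]
force: [-0.3, 0.2, -0.9]
grip_width: 0.0853
```

Run:
```python
from h import *
import pickle
s=monitor.observe();print(s["position"],s["tool_rot"],s["force"],s["grip_width"],s["qpos"],s["clock"])
c=cams.get_calibration("wrist");pickle.dump(c,open("w16.pkl","wb"))
im=cams.grab_frame("wrist");cv2.imwrite("pics/w16.png",im[:,:,::-1])
cv2.imwrite("pics/w16z.png",cv2.resize(im[150:350,150:370],None,fx=3.5,fy=3,interpolation=2)[:,:,::-1])
print(proj(c,[[.4415,-.3446,.08],[.4413,-.3445,.124]]))
```

```text
[ 0.44155207 -0.34284597  0.19912201] [-1.56937142e+00  1.20404395e-03 -1.49207236e-01] [-0.3041146   0.17487204 -0.85377831] 0.08529665041809747 [ 0.91321662  0.46593596 -0.49103767  1.76840451  0.25795787  0.97316818
  0.17061881] 23.6667
[[251.67006304 177.66295123]
 [251.09528127 193.21972141]]
```

View pics/w16.png

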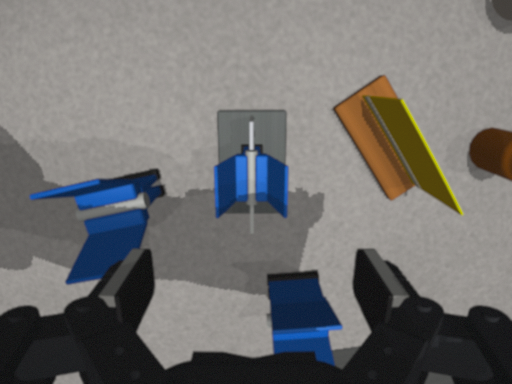

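The clip is centred and square (columns 215–288, pin at (251,178), as predicted). Descending with the fingers open.

Call:
{"fn": "send_rows", "kwargs": {"series": "0 0 0 0 30 -2 1; 0 0 0 0 60 -2 1; 0 0 0 0 85 -2 1; 0 0 0 0 105 -2 1; 0 0 0 0 118 -2 1; 0 0 0 0 126 -2 1; 0 0 0 0 131 -2 1; 0 0 0 0 131 -2 1; 0 0 0 0 131 -2 1"}}

```text
clock: 24.47
position: [0.4416, -0.3457, 0.0696]
tool_rot: [-1.571, -0.001, -0.149]
force: [-0.2, 0.3, -0.0]
grip_width: 0.0853
```

Run:
```python
from h import *
s=monitor.observe();print(s["position"],s["tool_rot"],s["force"],s["grip_width"])
im=cams.grab_frame("wrist");cv2.imwrite("pics/w17.png",im[:,:,::-1])
im=cams.grab_frame("side");cv2.imwrite("pics/s17.png",cv2.resize(im[90:200,230:360],None,fx=5,fy=5,interpolation=2)[:,:,::-1])
```

```text
[ 0.44160856 -0.34573906  0.06964556] [-1.57092542e+00 -5.03471821e-04 -1.49322696e-01] [-0.2259027   0.31170178 -0.00605843] 0.0853332207700189
```

View pics/w17.png

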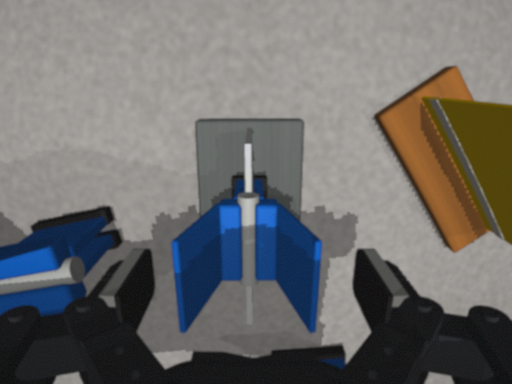

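View pics/s17.png

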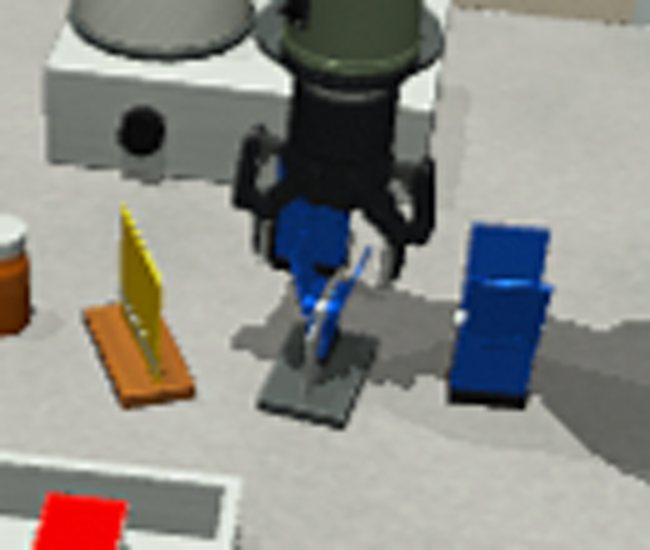

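The pads straddle the handles, well placed. Squeezing.

Call:
{"fn": "send_rows", "kwargs": {"series": "0 0 0 0 0 0 0.7; 0 0 0 0 0 0 0.6; 0 0 0 0 0 0 0.5; 0 0 0 0 0 0 0.45; 0 0 0 0 0 0 0.4; 0 0 0 0 0 0 0.35; 0 0 0 0 0 0 0.3; 0 0 0 0 0 0 0.25; 0 0 0 0 0 0 0.2; 0 0 0 0 0 0 0.2; 0 0 0 0 0 0 0.2; 0 0 0 0 0 0 0.2", "force": 25}}

```text
clock: 25.57
position: [0.4399, -0.3463, 0.07]
tool_rot: [-1.572, 0.002, -0.151]
force: [-11.5, 3.2, 24.6]
grip_width: 0.0274
```

Run:
```python
from h import *
s=monitor.observe();print(s["position"],s["tool_rot"],s["force"],s["grip_width"])
im=cams.grab_frame("wrist");cv2.imwrite("pics/w18.png",im[:,:,::-1])
im=cams.grab_frame("side");cv2.imwrite("pics/s18.png",cv2.resize(im[90:200,230:360],None,fx=5,fy=5,interpolation=2)[:,:,::-1])
```

```text
[ 0.43991685 -0.34631962  0.07002045] [-1.57166316  0.00194954 -0.15067727] [-11.46814847   3.1564252   24.57778595] 0.027448419833229012
```

View pics/w18.png

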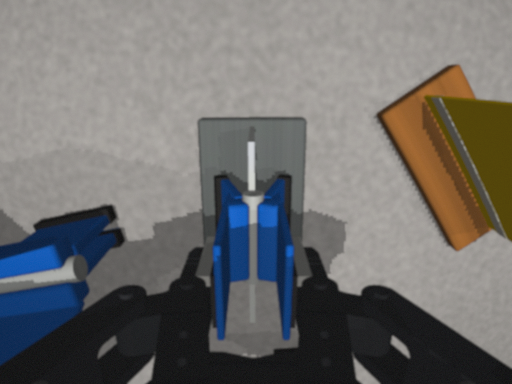

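View pics/s18.png

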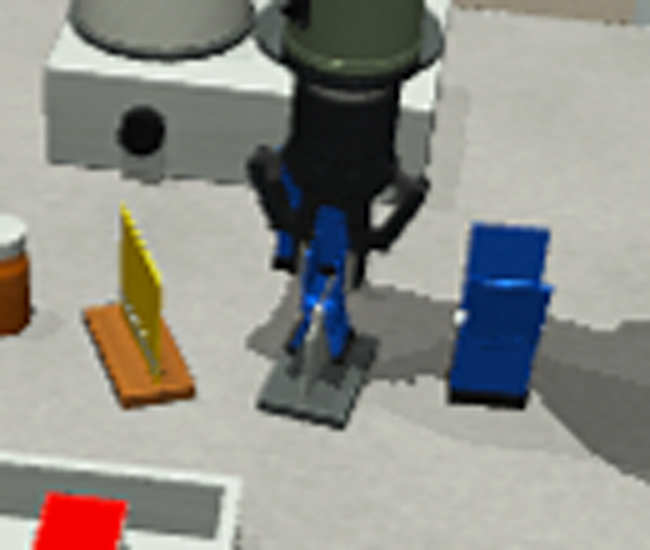

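The clip is fully open (27.4 mm, with its jaws spread either side of the rail). Lifting straight up.

Call:
{"fn": "send_rows", "kwargs": {"series": "0 0 0 0 -1 0 0.2; 0 0 0 0 -3 0 0.2; 0 0 0 0 -8 0 0.2; 0 0 0 0 -18 0 0.2; 0 0 0 0 -35 0 0.2; 0 0 0 0 -55 0 0.2; 0 0 0 0 -75 0 0.2; 0 0 0 0 -95 0 0.2; 0 0 0 0 -105 0 0.2; 0 0 0 0 -105 0 0.2; 0 0 0 0 -105 0 0.2"}}

```text
clock: 26.58
position: [0.4411, -0.3462, 0.1742]
tool_rot: [-1.571, -0.0, -0.15]
force: [-0.8, 0.0, -0.6]
grip_width: 0.0266
```

Run:
```python
from h import *
s=monitor.observe();print(s["position"],s["tool_rot"],s["force"],s["grip_width"])
im=cams.grab_frame("wrist");cv2.imwrite("pics/w19.png",im[:,:,::-1])
im=cams.grab_frame("side");cv2.imwrite("pics/s19.png",cv2.resize(im[60:190,210:360],None,fx=5,fy=4.6,interpolation=2)[:,:,::-1])
```

```text
[ 0.44108618 -0.346162    0.17421397] [-1.57122539e+00 -4.46931730e-04 -1.50167560e-01] [-0.76199704  0.00501711 -0.60281953] 0.026577585101359227
```

View pics/w19.png

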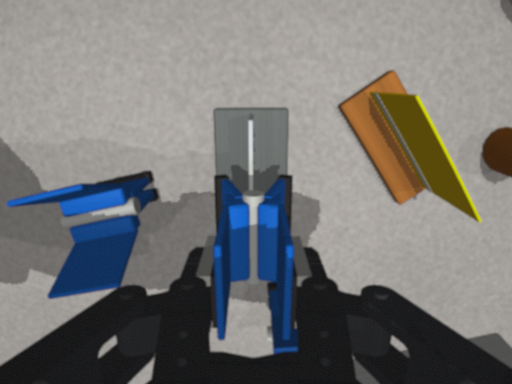

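View pics/s19.png

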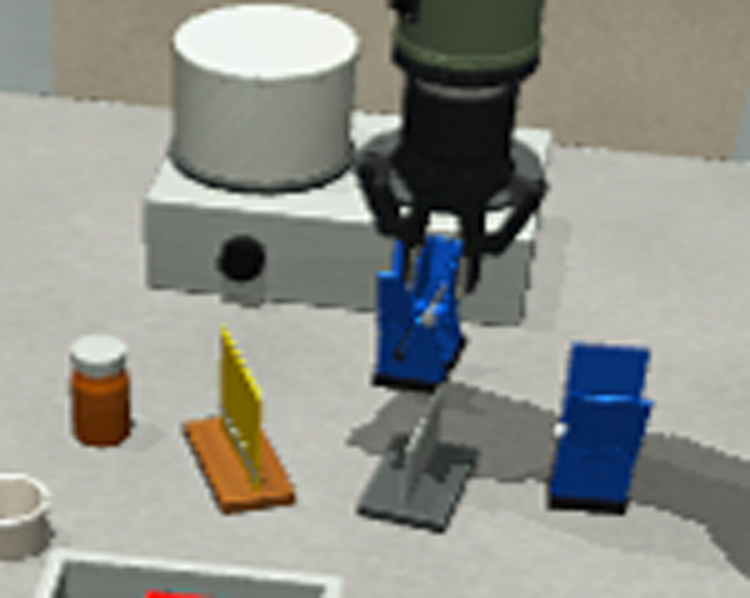

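The clip is held open and free of the rail. I'll cross-check the card edge from this second view, with ends at about (417,97) and (480,220).

Run:
```python
from h import *
s=monitor.observe();c=cams.get_calibration("wrist")
im=cv2.imread("pics/w19.png");cv2.imwrite("pics/w19z.png",cv2.resize(im[80:230,330:490],None,fx=4.6,fy=4,interpolation=2))
p=toplane(c,[(417,97),(480,220)],.11);d=p[1]-p[0];print(p,p.mean(0),np.linalg.norm(d),np.arctan2(-d[0],d[1])%np.pi, np.arctan2(d[1],d[0])+np.pi/2)
y=.46;zt=np.array([-np.sin(y),np.cos(y)])
t=np.array([.5835,-.3437])-.0015*zt
go([*t,.185],y);go([*t,.126],y)
```

```text
[[ 0.55774123 -0.29502803  0.11      ]
 [ 0.60530387 -0.38970614  0.11      ]] [ 0.58152255 -0.34236709  0.11      ] 0.10595352886902867 0.4655349969840099 0.4655349969840099
rows for [ 0.584 -0.345  0.185] 0.46 : [-0.001 -0.61  -0.001] [141.8 -12.   22.2] min rows 5.0
rows for [ 0.584 -0.345  0.126] 0.46 : [-0.001 -0.61  -0.001] [141.8  47.   22.2] min rows 5.0
```

View pics/w19z.png

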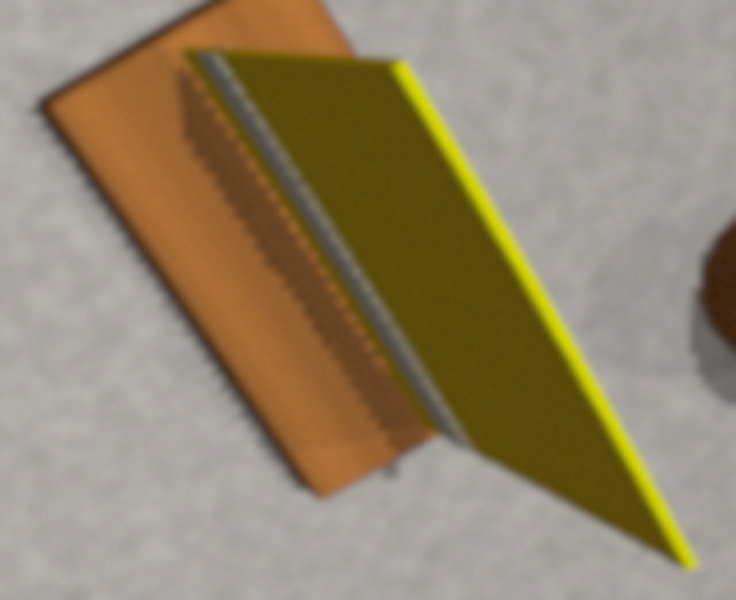

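Call:
{"fn": "send_rows", "kwargs": {"series": "0 0 0 0 -8 0 0.2; 0 -0.1 0 20 -16 2 0.2; 0 -0.2 0 50 -16 6 0.2; 0 -0.32 0 80 -16 12 0.2; 0 -0.43 0 105 -16 17 0.2; 0 -0.53 0 125 -16 20 0.2; 0 -0.61 0 137 -16 22 0.2; 0 -0.61 0 141.5 -16 22 0.2; 0 -0.61 0 141.5 -16 22 0.2; 0 -0.61 0 141.5 -16 22 0.2; 0 -0.61 0 141.5 -16 22 0.2"}}

```text
clock: 27.6
position: [0.5833, -0.3459, 0.1902]
tool_rot: [-1.571, 0.001, 0.457]
force: [0.0, 0.2, -1.5]
grip_width: 0.0272
```

Run:
```python
from h import *
import pickle
s=monitor.observe();print(s["position"],s["tool_rot"],s["force"],s["grip_width"],s["qpos"])
c=cams.get_calibration("wrist");pickle.dump(c,open("w20.pkl","wb"))
im=cams.grab_frame("wrist");cv2.imwrite("pics/w20.png",im[:,:,::-1])
im=cams.grab_frame("side");cv2.imwrite("pics/s20.png",cv2.resize(im[60:190,190:340],None,fx=5,fy=4.6,interpolation=2)[:,:,::-1])
y=.46;C=np.array([.583,-.3433]);d=np.array([-np.sin(y),np.cos(y)])
print(proj(c,[np.r_[C+d*.055,.11],np.r_[C-d*.055,.11]]))
```

```text
[ 0.58331036 -0.34587373  0.19015085] [-1.57077961e+00  8.16043869e-04  4.57216429e-01] [ 0.0402207   0.21640201 -1.51731489] 0.02724101587516808 [ 0.80858484  0.68767559 -0.60079644  1.44215138  0.40700606  1.13789017
  0.59965652]
[[252.97803398 107.84237332]
 [253.31684048 252.34315835]]
```

View pics/w20.png

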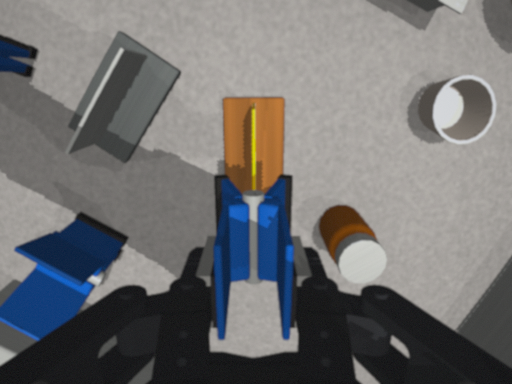

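View pics/s20.png

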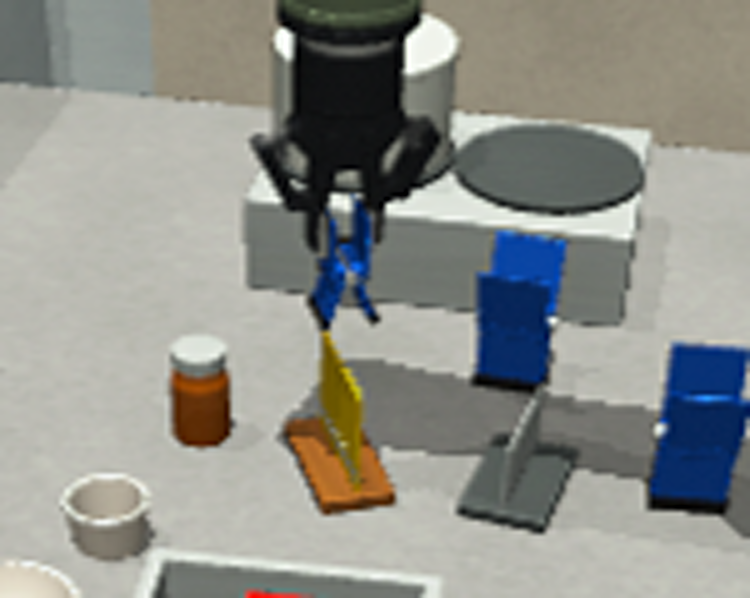

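From above, the card edge (column 253) lies on the clip's mid-plane. In the side view the clip hangs upright over the card. Lowering 64 mm.

Call:
{"fn": "send_rows", "kwargs": {"series": "0 0 0 0 6 1 0.2; 0 0 0 0 16 1 0.2; 0 0 0 0 26 1 0.2; 0 0 0 0 36 1 0.2; 0 0 0 0 45 1 0.2; 0 0 0 0 53 1 0.2; 0 0 0 0 59 1 0.2; 0 0 0 0 63 1 0.2; 0 0 0 0 64 1 0.2; 0 0 0 0 64 1 0.2; 0 0 0 0 64 1 0.2; 0 0 0 0 64 1 0.2"}}

```text
clock: 28.7
position: [0.5841, -0.3447, 0.1266]
tool_rot: [-1.571, -0.0, 0.46]
force: [-0.3, -1.1, -1.4]
grip_width: 0.0269
```

Run:
```python
from h import *
s=monitor.observe();print(s["position"],s["tool_rot"],s["force"],s["grip_width"],abs(s["qd"]).max())
im=cams.grab_frame("wrist");cv2.imwrite("pics/w21.png",im[:,:,::-1])
im=cams.grab_frame("side");cv2.imwrite("pics/s21.png",cv2.resize(im[100:170,225:305],None,fx=9,fy=8.5,interpolation=2)[:,:,::-1])
im=cams.grab_frame("side");cv2.imwrite("pics/s21f.png",im[:,:,::-1])
```

```text
[ 0.58413625 -0.34465766  0.12658731] [-1.57138619e+00 -4.33891114e-04  4.59895138e-01] [-0.29014675 -1.05360236 -1.35112524] 0.026926617046062647 0.002441840847031248
```

View pics/w21.png

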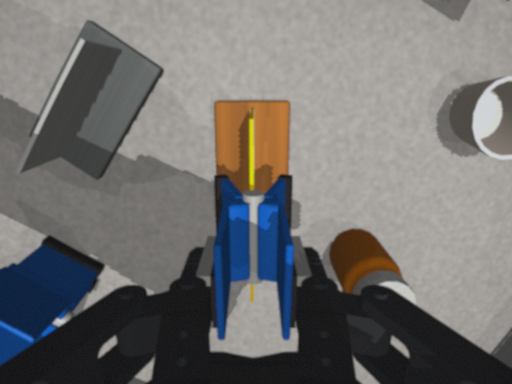

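View pics/s21.png

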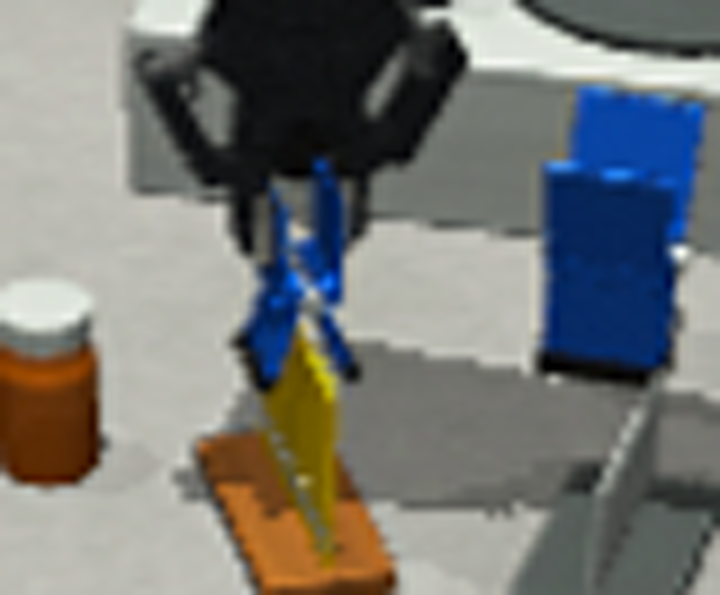

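View pics/s21f.png

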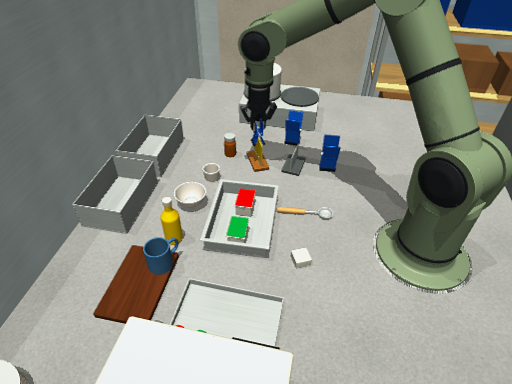

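Run:
```python
from h import *
c=cams.get_calibration("side");y=.46;d=np.array([-np.sin(y),np.cos(y)]);x=np.array([np.cos(y),np.sin(y)])
C=np.array([.583,-.3433])
for L in(.02,.023): 
    for z in (.130,.134,.138,.142): print(L,z,proj(c,np.r_[C+d*L,z])[0].round(1))
print("card near",proj(c,np.r_[C+d*.055,.11]).round(1))
for s in(-1,1):
    for z in (.082,.086,.09,.094): print("jaw",s,z,proj(c,np.r_[C+d*.02+s*x*.018,z]).round(1))
```

```text
0.02 0.13 [259.  136.4]
0.02 0.134 [259.  135.5]
0.02 0.138 [259.  134.6]
0.02 0.142 [259.1 133.7]
0.023 0.13 [259.2 136.9]
0.023 0.134 [259.2 136. ]
0.023 0.138 [259.3 135.1]
0.023 0.142 [259.3 134.1]
card near [[261.4 146.2]]
jaw -1 0.082 [[263.2 146.4]]
jaw -1 0.086 [[263.3 145.6]]
jaw -1 0.09 [[263.3 144.7]]
jaw -1 0.094 [[263.3 143.8]]
jaw 1 0.082 [[254.1 147.8]]
jaw 1 0.086 [[254.1 146.9]]
jaw 1 0.09 [[254.1 146. ]]
jaw 1 0.094 [[254.2 145.1]]
```

The side view puts the pivot at about 0.137 and the jaw tips at about 0.090. The card edge is therefore roughly 20 mm inside the mouth and about 22 mm below the pin, and contact force is near zero. I'll hold briefly, recheck and hand in.

Call:
{"fn": "send_rows", "kwargs": {"series": "0 0 0 0 0 0 0.2; 0 0 0 0 0 0 0.2; 0 0 0 0 0 0 0.2; 0 0 0 0 0 0 0.2; 0 0 0 0 0 0 0.2; 0 0 0 0 0 0 0.2"}}

```text
clock: 29.35
position: [0.5839, -0.3446, 0.1261]
tool_rot: [-1.571, 0.0, 0.46]
force: [0.4, -0.2, -0.7]
grip_width: 0.0275
```

Run:
```python
from h import *
s=monitor.observe();print(s["clock"],s["position"],s["force"],s["grip_width"],abs(s["qd"]).max())
print(bot.job_done())
```

```text
29.35 [ 0.58385251 -0.3445817   0.12606958] [ 0.44443227 -0.19064503 -0.68774411] 0.02747471402792734 0.00247406969540479
the job is handed in; nothing more can be done
None
```

The job is handed in at 29.4 s of the 61 s allowed. Both tubs stand upright on the pan floor, red at (0.574, -0.075) and green at (0.569, 0.060). The blue clip is off its rail and held squeezed open over the yellow card.

**Last checks:**
- **Grip:** the width was 27.5 mm, which is fully open. The force on the tool was under 1 N and the arm was still.
- **Clip on the card:** in the pictures the card edge is about 1 mm from the clip's mid-plane, one jaw on each side. It sits about 20 mm inside the mouth, with about 22 mm to the pin.
- **Bystanders:** I saw nothing displaced in the last side picture, though I did not measure each item.

**What went wrong or disagreed:**
- **Fingertip position:** the first two grasps on the red tub missed, closing above its film. I had taken the fingertips to be 11 mm ahead of the reported TCP. A touch on the film showed them about 22 mm behind it, and I used that figure from then on.
- **Contact forces:** that touch pressed the fingertips on the film with about 59 N, then I backed off; the tub did not move measurably. Setting down green peaked at about 37 N through the tub. The 40 N limit is for the arm and gripper body. I judged the 59 N to be fingertip contact from the pictures, but I did not prove it.
- **Top camera:** it disagreed with the wrist views by 4 to 10 mm in x, so I used the wrist measurements.

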